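# Hang the rinsed brass cups to dry

## Robot

A 7-joint arm with a two-finger parallel gripper is mounted at the origin on the work surface. World frame = base frame: x ahead of the robot, y to its left, z up, the work surface at z = 0. Lengths are in m, angles in rad, forces in N, time in s.
With the tool pointing down it reaches from about 0.4 to 0.75 m from the base axis. Payload 19.5 kg.
Tool frame: the origin (TCP) lies on the centre line of the jaws, within the pads' length; the fingertips stand 22 mm ahead of it and the grasp point (between the pads) lies 3 mm ahead of it; z points along the fingers, y is the direction in which the jaws open and shut (so a half turn about z gives the same grasp; the last joint's range is limited). The gripper opens to 85 mm and grips with 20 to 120 N. Pads are 22 mm wide; open, the fingers measure 114 mm over their backs; the gripper's body (76 mm by 85 mm) begins 54 mm behind the grasp point. The pads swing forward as they close: fully open they stand 13 mm farther back than shut.
Start: joints at [-1.304, 0.707, -0.028, 1.485, 0.022, 0.951, -0.075], TCP at [0.175, 0.548, 0.229] pointing down, gripper open.
Joint ranges: [-2.71, 2.71], [-0.32, 2.16], [-1.57, 1.52], [0, 2.45], [-1.46, 4.6], [0, 2.02], [-2.83, 2.83]. Speed limits (rad/s): [1.89, 1.89, 2.57, 2.57, 3.01, 3.01, 3.01].

## Interface

Orientations are given as a rotation vector (axis times angle).
In Python, from plant import bot gives the robot as it stands.
- The arm moves only by the shell command python3 -m jog 'ROWS' [OPENING] [FORCE]. ROWS is JSON, one flat list of numbers, 4 for each row, row after row: the shift along the tool's x, y, z in mm, then the turn about the tool's z in degrees. A call has 1 to 12 rows; each row shifts and turns the pose as measured when the row begins, along the tool's axes as they then stand; what a row does not reach is not made up. A row lasts 1/10 s, in which the tool goes at most 50 mm and 8.59 degrees, less where a joint would pass 70% of its speed; a pose out of reach is approached as far as the arm can. A call with a gripper value outside its range is refused whole. OPENING is the finger opening in mm, from 0 to 85.4, set as the call begins (- or left out, the last holds). The fingers move at their own pace and stop on an object; FORCE is the grip in N (left out, the last holds). Time passes only in rows, so rows that do not move let the fingers close. It gives the time, the measured TCP pose, the force and the opening at its end, in the units of the state.
- bot.state(): the state, without advancing time (a new reading comes with each control period).
- bot.camera(name): name is "scene" or "top" or "wrist"; returns a dict with "image" (420x560x3 uint8, blue, green, red), "z_map" (420x560 float32, m along the optical axis (not along the pixel's ray), 0 where there is no reading), "mtx" (3x3 intrinsics, pixels), "rvec" (rotation vector, rad) and "tvec" (3), from world to camera coordinates, as OpenCV has them. Camera axes: x right, y down, z forward; pixel columns grow to the right and rows downward; lengths in m; the calibration is good to about 2 mm. The wrist camera is an equidistant fisheye: a pixel r from the principal point sees the ray r / f radians off the axis. A picture is of the moment at which its call begins.
- bot.finish_job(): hands the job in, once; it reports no verdict.
Trained networks look in a picture, given as the dict that the camera call returned (one of the last four; its "shot" number tells which), for a name from the list of things; names that differ only in an ending like _2 or _b are one class to them, and where a whole thing is asked for, a point or a joint stands for the part that bears it (a point fixed in the world has none). Each returns a list of dicts, best first, with "conf" (0 to 1); they miss things now and then, are a little off and sometimes report something else, mostly with a low value. They report only what shows in the picture. A call takes as long as a camera call.
- bot.recognise(target, picture): "extent" ([left, top, right, bottom] in pixels, round what is visible of it).
- bot.cut_out(target, picture): "pixels" (420x560 bool, what is visible of it) and "extent" ([left, top, right, bottom] in pixels, round what is visible of it).
- bot.pinpoint(target, picture): "xy" ([column, row] in pixels: a listed point, or the origin of a listed thing).
The state is a dict: "clock": time; "joints": joint angles; "joint_velocities": joint speeds; "effort": joint torques, N m; "position": TCP position; "tcp_rot": TCP orientation; "wrist_force": force on the tool from outside, world axes, zero at the start; "ft_torque": the same for the moment, N m; "gripper_width": finger opening in m.
Only numpy, scipy, OpenCV 4.12 (cv2) and the standard library are available. Lean on these libraries where they do the work, as an engineer would, in place of code of your own. Each camera call takes 0.05 s, during which the arm holds its last target.

## Task

Lift the blue hood off the rinse pan by its knob and set it down on the cork mat. Then put every brass cup from the pan upside down over a drying peg of its own, its rim resting flat on the board. When all the cups are hung, put the hood back on the empty pan so that it drops fully home, and leave the amber jar, firebrick and tin where they are.

Things in the scene. Friction and masses are not known exactly. Their poses are not given: they have to be found in the camera images.
- pan: fixed rinse pan of bare aluminium: a flat flange plate 160 x 324 x 4 mm (x, y) with a low upstand on it, 130 x 294 mm outside, 3 mm wall, rising to 16 mm above the table. Origin: centre of its underside, on the table; long side along its y axis; z up. The pan floor is 4 mm above the table
- hood: loose blue painted lid, a hood open underneath, 146 x 310 mm (x, y) and 72 mm high, walls 3 mm, about 0.4 kg, with a black bar-shaped knob on top in its middle. Origin: centre of its open lower edge; z up. When closed it drops over the pan's upstand with 5 mm play all round and its lower edge rests on the flange, 4 mm above the table, its axes parallel to the pan's (half a turn is the same)
- hood_knob (a point): centre of the hood's knob bar, 95 mm above the hood's lower edge; the bar is 24 mm along the hood's x, 44 mm along its y and 26 mm high, its underside 10 mm above the hood's top. Its axes are those of the hood
- board: fixed dark wooden drying board 100 x 310 mm (x, y), 20 mm thick, with three upright white pegs 100 mm apart along its y axis. Origin: centre of its underside, on the table
- mat: fixed cork mat 330 x 165 mm (long side along its x), 3 mm thick, the resting place for the hood, which just fits on it lengthwise. Origin: centre of its underside, on the table
- jar: bystander: amber glass jar with a white cap, 60 mm across, 75 mm high. Origin: centre of its underside
- firebrick: bystander: pale firebrick piece 100 x 60 x 55 mm. Origin: centre of its underside
- tin: bystander: yellow tin 72 mm across, 55 mm high. Origin: centre of its underside
- cup1: loose eight-sided brass cup, 50 mm across its flats, 70 mm tall, walls 3 mm, base 4 mm, about 0.12 kg; it starts (if present) under the hood at the pan's right (-y) end, lying on one flat with its mouth pointing away from the robot, its axis 29 mm above the table. Origin: centre of the outside of its base; its z axis points out of the mouth
- cup1_rim (a point): centre of the mouth of cup 1, 70 mm from its origin along its z axis, in the plane of the rim
- peg1 (a point): centre of the tip of a peg: upright, 22 mm in diameter, tapered in its top 8 mm to 12 mm, 55 mm tall above the board's top, its tip 75 mm above the table (right (-y) end of the board)
- cup2: loose eight-sided brass cup, 50 mm across its flats, 70 mm tall, walls 3 mm, base 4 mm, about 0.12 kg; it starts (if present) under the hood at the pan's middle, lying on one flat with its mouth pointing away from the robot, its axis 29 mm above the table. Origin: centre of the outside of its base; its z axis points out of the mouth
- cup2_rim (a point): centre of the mouth of cup 2, 70 mm from its origin along its z axis, in the plane of the rim
- peg2 (a point): centre of the tip of a peg: upright, 22 mm in diameter, tapered in its top 8 mm to 12 mm, 55 mm tall above the board's top, its tip 75 mm above the table (middle of the board)
- cup3: loose eight-sided brass cup, 50 mm across its flats, 70 mm tall, walls 3 mm, base 4 mm, about 0.12 kg; it starts (if present) under the hood at the pan's left (+y) end, lying on one flat with its mouth pointing away from the robot, its axis 29 mm above the table. Origin: centre of the outside of its base; its z axis points out of the mouth
- cup3_rim (a point): centre of the mouth of cup 3, 70 mm from its origin along its z axis, in the plane of the rim
- peg3 (a point): centre of the tip of a peg: upright, 22 mm in diameter, tapered in its top 8 mm to 12 mm, 55 mm tall above the board's top, its tip 75 mm above the table (left (+y) end of the board)

How it is judged:
On the way, in this order (a step that is already met when the one before it is completed fails the run):
1. the hood stands released on the cork mat (x of hood in the frame of mat between -0.05 and 0.05 m and y of hood in the frame of mat between -0.05 and 0.05 m and height (world z) of hood below 0.012 m and angle between hood's own z axis and vertical below 0.08 rad and contact force between the fingers and hood below 0.3 N and linear speed of hood below 0.03 m/s), for 0.3 s.
2. every cup present is upside down on a peg, rim on the board, released ((horizontal distance between cup1 and peg1 below 0.018 m or horizontal distance between cup1 and peg2 below 0.018 m or horizontal distance between cup1 and peg3 below 0.018 m) and angle between each of cup1, cup2, cup3's own z axis and vertical above 3 rad and height (world z) of each of cup1_rim, cup2_rim, cup3_rim below 0.03 m and contact force between the fingers and cup1 below 0.3 N and linear speed of each of cup1, cup2, cup3 below 0.03 m/s and (horizontal distance between cup2 and peg1 below 0.018 m or horizontal distance between cup2 and peg2 below 0.018 m or horizontal distance between cup2 and peg3 below 0.018 m) and contact force between the fingers and cup2 below 0.3 N and (horizontal distance between cup3 and peg1 below 0.018 m or horizontal distance between cup3 and peg2 below 0.018 m or horizontal distance between cup3 and peg3 below 0.018 m) and contact force between the fingers and cup3 below 0.3 N), for 0.3 s.
At the end, for the whole second after the job is handed in: Each cup present is upside down (within 8 degrees) over a peg, axes within 18 mm, rim under 30 mm above the table (board top 20 mm); hood seated on the pan, centred within 9 mm, level within 2 degrees, lower edge under 8 mm above the pan's underside; all released and at rest (all of step 2 and x of hood in the frame of pan between -0.009 and 0.009 m and y of hood in the frame of pan between -0.009 and 0.009 m and z of hood in the frame of pan below 0.008 m and angle between hood's own z axis and vertical below 0.03 rad and contact force between the fingers and hood below 0.3 N and linear speed of hood below 0.03 m/s); the robot touches nothing.
It fails at once if the jar is pushed more than 4 cm or tipped over (distance of jar from where it was at the start of the episode above 0.04 m or angle between jar's own z axis and vertical above 0.5 rad).
It fails at once if the firebrick is pushed more than 4 cm or tipped over (distance of firebrick from where it was at the start of the episode above 0.04 m or angle between firebrick's own z axis and vertical above 0.5 rad).
It fails at once if the tin is pushed more than 4 cm or tipped over (distance of tin from where it was at the start of the episode above 0.04 m or angle between tin's own z axis and vertical above 0.5 rad).
Of cup1, cup2, cup3 only 2 to 3 are there at a start; the rules pass over those that are not, and their reading is None.
At some moment in a run one of cup1, cup2, cup3, hood may be knocked a few centimetres aside while the robot is not near it.
It also fails if it takes over 210 s, if anything falls off the work surface, if the arm or the gripper's body presses on something with over 40 N, if the wrist force passes 120 N, or if a joint passes its speed limit or range.

## Working session

There is one attempt and no reset: what is moved stays moved. The work goes in short steps, Python scripts to look and compute and a shell command to move; the robot and the scene stay as the last step left them, time stands still between calls to the robot, and variables do not carry over. Pictures are saved under pics/ and viewed, and the job is handed in when it is done.

```bash
mkdir -p pics; ls; cat > h.py <<'E'
import numpy as np,cv2,sys
from scipy.spatial.transform import Rotation as R
from plant import bot
def cam(n,save=None):
    p=bot.camera(n)
    if save: cv2.imwrite('pics/%s.png'%save,p['image'])
    return p
def inv(p):
    Rm=cv2.Rodrigues(np.array(p['rvec'],float))[0]; t=np.array(p['tvec'],float).ravel(); return Rm,t
def pts(p,uv,z=None,fish=False):
    """uv Nx2 -> world using z_map"""
    uv=np.atleast_2d(uv).astype(float); K=np.array(p['mtx']); Rm,t=inv(p)
    x=(uv[:,0]-K[0,2])/K[0,0]; y=(uv[:,1]-K[1,2])/K[1,1]
    if fish:
        r=np.hypot(x,y); s=np.where(r>1e-9,np.tan(r)/np.maximum(r,1e-9),1); x=x*s;y=y*s
    d=p['z_map'][uv[:,1].astype(int),uv[:,0].astype(int)] if z is None else z
    return (np.c_[x*d,y*d,d+0*x]-t)@Rm
def cloud(p,fish=False):
    v,u=np.nonzero(p['z_map']>0); return np.c_[u,v],pts(p,np.c_[u,v],fish=fish)
def st():
    s=bot.state(); return s
E
python3 - <<'E'
from h import *
s=st(); print(s)
for n in('scene','top','wrist'):
    p=cam(n,n+'0'); print(n,p['mtx'],p['rvec'],p['tvec'])
E
```

```text
pics
{'clock': 0.0, 'joints': array([-1.30372886,  0.70707407, -0.02760519,  1.48495964,  0.02200941,
        0.95089074, -0.07553494]), 'joint_velocities': array([-1.58586714e-04, -7.84211868e-04,  7.65155865e-05,  7.92668346e-04,
       -7.63728057e-04, -4.61849478e-04,  3.36761411e-04]), 'effort': array([-1.50515101e-03, -8.83205080e+01,  1.23385213e+00, -2.36174601e+01,
        1.68293808e-02,  6.37511796e-03,  3.40577981e-05]), 'position': array([0.17466717, 0.54757238, 0.22835345]), 'tcp_rot': array([-4.83129810e-01, -3.10410780e+00,  1.60680443e-03]), 'wrist_force': array([-0.36506923, -0.07600366,  0.24360421]), 'ft_torque': array([-0.00707146, -0.02476956, -0.02262067]), 'gripper_width': 0.08564051302860945}
scene [[456.2363076    0.         277.34822173]
 [  0.         456.2363076  211.34837927]
 [  0.           0.           1.        ]] [ 1.00595048  2.45310809 -1.03730565] [ 0.38852992 -0.187984    1.4618835 ]
top [[462.52734982   0.         271.09491763]
 [  0.         462.52734982 213.45577789]
 [  0.           0.           1.        ]] [ 2.13137559 -2.16355792  0.12256598] [0.007632   0.53177435 1.17347446]
wrist [[325.1922621    0.         281.26701665]
 [  0.         325.1922621  212.45244462]
 [  0.           0.           1.        ]] [-2.34683112 -1.71661763 -0.23939889] [-0.57439472 -0.03673706  0.37930827]
```

View pics/scene0.png

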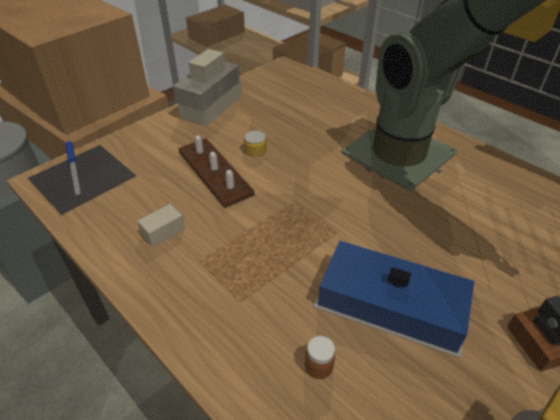

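View pics/top0.png

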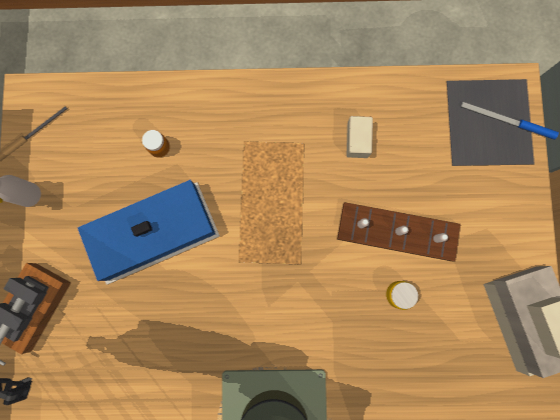

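View pics/wrist0.png

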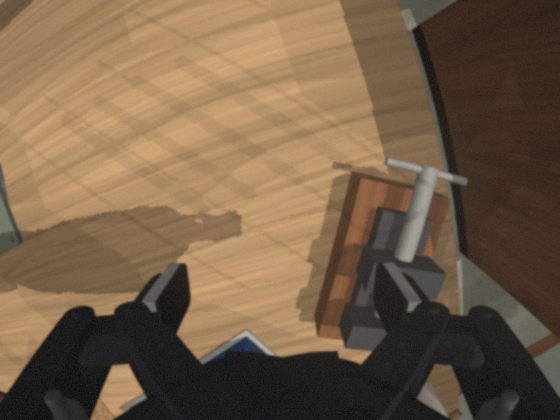

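```bash
python3 - <<'E'
from h import *
for n in('top','scene'):
    p=cam(n)
    for w in ([0.175,.548,.229],[0,0,0],[.5,0,0],[.5,.3,0],[.5,-.3,0]):
        print(n,w,cv2.projectPoints(np.array([w]),p['rvec'],p['tvec'],p['mtx'],None)[0].ravel().round())
p=cam('top')
for t in ['pan','hood','board','mat','jar','firebrick','tin']:
    for d in bot.cut_out(t,p)[:2]:
        m=d['pixels']; v,u=np.nonzero(m); w=pts(p,np.c_[u,v]); w=w[p['z_map'][v,u]>0]
        zt=np.percentile(w[:,2],90); 
        h=w[w[:,2]>zt-.006] if t!='hood' else w[abs(w[:,2]-.076)<.006]
        r=cv2.minAreaRect(h[:,:2].astype(np.float32))
        print(t,round(d['conf'],2),d['extent'],'ztop',zt.round(3),'rect',np.round(r[0],4),np.round(r[1],3),round(r[2],1))
for t in ['hood_knob','peg1','peg2','peg3','hood','pan']:
    for d in bot.pinpoint(t,p)[:3]:
        print(t,d['conf'],d['xy'],pts(p,[np.round(d['xy'])]).round(3))
E
```

```text
top [0.175, 0.548, 0.229] [ 12. 373.]Traceback (most recent call last):
  File "<stdin>", line 5, in <module>
cv2.error: OpenCV(4.12.0) /io/opencv/modules/calib3d/src/calibration_base.cpp:1490: error: (-215:Assertion failed) npoints >= 0 && (depth == CV_32F || depth == CV_64F) in function 'projectPoints'
```

```bash
python3 - <<'E'
from h import *
for n in('top','scene'):
    p=cam(n)
    for w in ([0,0,0],[.5,0,0],[.5,.3,0],[.5,-.3,0]):
        print(n,w,cv2.projectPoints(np.array([w],float),p['rvec'],p['tvec'],p['mtx'],None)[0].ravel().round())
p=cam('top')
for t in ['pan','hood','board','mat','jar','firebrick','tin']:
    for d in bot.cut_out(t,p)[:2]:
        m=d['pixels']; v,u=np.nonzero(m); w=pts(p,np.c_[u,v]); w=w[p['z_map'][v,u]>0]
        zt=np.percentile(w[:,2],90); 
        h=w[w[:,2]>zt-.006] if t!='hood' else w[abs(w[:,2]-.076)<.006]
        r=cv2.minAreaRect(h[:,:2].astype(np.float32))
        print(t,round(d['conf'],2),d['extent'],'ztop',zt.round(3),'rect',np.round(r[0],4),np.round(r[1],3),round(r[2],1))
for t in ['hood_knob','peg1','peg2','peg3','hood','pan']:
    for d in bot.pinpoint(t,p)[:3]:
        print(t,d['conf'],d['xy'],pts(p,[np.round(d['xy'])]).round(3))
E
```

```text
top [0, 0, 0] [274. 423.]
top [0.5, 0, 0] [271. 227.]
top [0.5, 0.3, 0] [160. 229.]
top [0.5, -0.3, 0] [384. 225.]
scene [0, 0, 0] [399. 153.]
scene [0.5, 0, 0] [289. 233.]
scene [0.5, 0.3, 0] [382. 300.]
scene [0.5, -0.3, 0] [218. 181.]
hood 0.61 [78.8, 181.2, 217.9, 281.1] ztop 0.079 rect [0.4916 0.3195] [0.148 0.311] 22.7
board 0.74 [338.0, 201.0, 461.3, 264.4] ztop 0.024 rect [ 0.4816 -0.3345] [0.31 0.1 ] 78.4
board 0.43 [107.0, 184.0, 219.4, 283.5] ztop 0.007 rect [0.4422 0.2688] [0.14  0.355] 47.5
mat 0.75 [238.7, 139.0, 305.6, 263.8] ztop 0.006 rect [ 0.5686 -0.0029] [0.169 0.334] 87.5
jar 0.68 [388.9, 282.8, 417.0, 309.6] ztop 0.058 rect [ 0.3181 -0.3312] [0.062 0.062] 44.1
jar 0.61 [142.6, 129.7, 168.0, 154.8] ztop 0.077 rect [0.7247 0.3036] [0.051 0.05 ] 0.6
firebrick 0.85 [345.0, 116.6, 369.2, 156.8] ztop 0.058 rect [ 0.7342 -0.2384] [0.06 0.1 ] 86.3
tin 0.8 [389.6, 280.6, 418.2, 310.9] ztop 0.058 rect [ 0.3181 -0.3312] [0.063 0.062] 43.8
hood_knob 0.65 [139.2, 227.7] [[0.491 0.322 0.111]]
peg1 0.82 [443.9, 235.5] [[ 0.463 -0.431  0.075]]
peg1 0.71 [363.2, 220.9] [[ 0.504 -0.231  0.075]]
peg1 0.65 [406.2, 230.4] [[ 0.479 -0.337  0.078]]
peg2 0.82 [443.9, 235.5] [[ 0.463 -0.431  0.075]]
peg2 0.71 [363.2, 220.9] [[ 0.504 -0.231  0.075]]
peg2 0.65 [406.2, 230.4] [[ 0.479 -0.337  0.078]]
peg3 0.82 [443.9, 235.5] [[ 0.463 -0.431  0.075]]
peg3 0.71 [363.2, 220.9] [[ 0.504 -0.231  0.075]]
peg3 0.65 [406.2, 230.4] [[ 0.479 -0.337  0.078]]
hood 0.97 [151.9, 231.4] [[0.487 0.3   0.076]]
```

```bash
cat > go.py <<'E'
from h import *
x,y,z,yaw=map(float,sys.argv[1:5])
s=st(); P=s['position']; M=R.from_rotvec(s['tcp_rot'])
m=M.as_matrix(); cy=np.degrees(np.arctan2(m[1,1],m[0,1])); tilt=np.degrees(np.arccos(-m[2,2]))
dt=-(yaw-cy); dt=(dt+180)%360-180
d=np.array([x,y,z])-P
M2=M*R.from_rotvec([0,0,np.radians(dt)])
print('P',P.round(4),'yawY',cy.round(1),'tilt',tilt.round(2),'j7',s['joints'][6].round(2),'w',round(s['gripper_width'],4),'t',round(s['clock'],2),'F',s['wrist_force'].round(1))
print('shift before turn',(M.inv().apply(d)*1000).round(1),'turn',round(dt,1),'shift after turn',(M2.inv().apply(d)*1000).round(1))
E
python3 go.py .4916 .3195 .15 22.7
```

```text
P [0.1748 0.5478 0.2288] yawY 72.3 tilt 0.01 j7 -0.08 w 0.0855 t 1.0 F [ 0.2  1.2 -0.7]
shift before turn [-371.2 -121.2   78.8] turn 49.6 shift after turn [-332.8  204.2   78.8]
```

```bash
python3 -m jog '[0,0,0,8.4, 0,0,0,8.4, 0,0,0,8.4, 0,0,0,8.4, 0,0,0,8.4, 0,0,0,7.2]' 85 40; python3 go.py .4916 .3195 .15 22.7
```

```text
clock: 1.6
position: [0.175, 0.5478, 0.229]
tcp_rot: [-1.761, -2.601, -0.001]
wrist_force: [-1.4, 0.1, 1.0]
gripper_width: 0.0855
P [0.175  0.5478 0.229 ] yawY 21.8 tilt 0.05 j7 -0.76 w 0.0855 t 1.6 F [-1.4  0.1  1. ]
shift before turn [-329.6  209.2   78.7] turn -0.9 shift after turn [-332.9  204.    78.7]
```

```bash
python3 -m jog '[-37,23,0,-0.9, -37,23,0,0, -37,23,0,0, -37,23,0,0, -37,23,0,0, -37,23,0,0, -37,23,0,0, -37,23,0,0, -37,20,0,0]'; python3 go.py .4916 .3195 .15 22.7
```

```text
clock: 2.5
position: [0.4966, 0.3142, 0.2277]
tcp_rot: [-1.731, -2.618, -0.002]
wrist_force: [-1.2, 1.1, 0.3]
gripper_width: 0.085
P [0.4966 0.3142 0.2277] yawY 23.0 tilt 0.21 j7 -0.1 w 0.085 t 2.5 F [-1.2  1.1  0.3]
shift before turn [ 6.6 -2.5 77.7] turn 0.3 shift after turn [ 6.5 -2.6 77.7]
```

```bash
python3 -m jog '[6.5,-2.6,20,0.3, 0,0,0,0,0,0,0,0]'; python3 - <<'E'
from h import *
p=cam('wrist','w1')
uv,w=cloud(p,True)
k=w[(w[:,2]>.09)&(w[:,2]<.125)&(np.hypot(w[:,0]-.4916,w[:,1]-.3195)<.04)]
print(len(k), k.min(0),k.max(0)) if len(k) else 0
t=k[k[:,2]>np.median(k[:,2])-.003]; print(cv2.minAreaRect(t[:,:2].astype(np.float32)))
h=w[abs(w[:,2]-.077)<.006]; print(len(h),cv2.minAreaRect(h[:,:2].astype(np.float32)))
E
```

```text
clock: 2.8
position: [0.4966, 0.3137, 0.2077]
tcp_rot: [-1.751, -2.608, -0.002]
wrist_force: [-0.2, -0.2, 0.7]
gripper_width: 0.0848
1809 [0.47398499 0.29631482 0.09036412] [0.51072937 0.34337944 0.11549982]
((0.49220776557922363, 0.31977206468582153), (0.023720435798168182, 0.043228741735219955), 22.864587783813477)
50788 ((0.5675065517425537, 0.35049939155578613), (0.3101446330547333, 0.31170299649238586), 22.595321655273438)
```

View pics/w1.png

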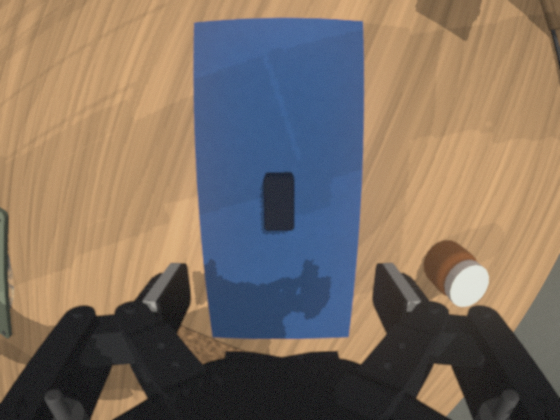

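```bash
python3 go.py .492 .3198 .104 22.7; python3 -m jog '[7,-2.5,0,0.3, 0,0,0,0]';python3 go.py .492 .3198 .104 22.7; 
```

```text
P [0.4961 0.3142 0.2076] yawY 22.3 tilt 0.09 j7 -0.11 w 0.0846 t 2.85 F [-0.3  0.7 -0.3]
shift before turn [  6.6  -1.7 103.6] turn -0.4 shift after turn [  6.6  -1.7 103.6]
clock: 3.05
position: [0.4901, 0.3215, 0.2087]
tcp_rot: [-1.754, -2.605, -0.004]
wrist_force: [-0.7, -0.6, 0.4]
gripper_width: 0.0851
P [0.4901 0.3215 0.2087] yawY 22.1 tilt 0.16 j7 -0.12 w 0.0851 t 3.05 F [-0.7 -0.6  0.4]
shift before turn [ -2.5   0.9 104.7] turn -0.6 shift after turn [ -2.5   0.9 104.7]
```

```bash
python3 -m jog '[-1,0.5,35,-0.5, 0,0,35,0, 0,0,25,0, 0,0,0,0,0,0,0,0]' 55;python3 go.py .492 .3198 .104 22.7; 
```

```text
clock: 3.55
position: [0.4906, 0.3247, 0.1145]
tcp_rot: [1.736, 2.617, 0.013]
wrist_force: [-1.2, 0.2, 0.7]
gripper_width: 0.0548
P [0.4906 0.3247 0.1145] yawY 22.9 tilt 0.47 j7 -0.1 w 0.0548 t 3.55 F [-1.2  0.2  0.7]
shift before turn [-5.1 -0.7 10.5] turn 0.2 shift after turn [-5.1 -0.7 10.5]
```

```bash
python3 -m jog '[-4,-0.5,9,0, 0,0,0,0]';python3 go.py .492 .3198 .104 22.7; python3 -m jog '[0,0,0,0, 0,0,0,0, 0,0,0,0, 0,0,0,0, 0,0,0,0, 0,0,0,0]' 5 70;python3 go.py .492 .3198 .104 22.7
```

```text
clock: 3.75
position: [0.4925, 0.3214, 0.1072]
tcp_rot: [1.734, 2.617, 0.017]
wrist_force: [-0.6, 1.2, -0.6]
gripper_width: 0.0546
P [0.4925 0.3214 0.1072] yawY 22.9 tilt 0.63 j7 -0.09 w 0.0546 t 3.75 F [-0.6  1.2 -0.6]
shift before turn [-1.3 -1.1  3.2] turn 0.2 shift after turn [-1.3 -1.1  3.2]
clock: 4.35
position: [0.4882, 0.3199, 0.111]
tcp_rot: [-1.733, -2.616, -0.007]
wrist_force: [-0.3, -0.1, 0.3]
gripper_width: 0.0049
P [0.4882 0.3199 0.111 ] yawY 22.9 tilt 0.31 j7 -0.09 w 0.0049 t 4.35 F [-0.3 -0.1  0.3]
shift before turn [-1.6  3.4  7. ] turn 0.2 shift after turn [-1.6  3.4  7. ]
```

```bash
python3 - <<'E'
from h import *
p=cam('wrist','w2');p=cam('top','t2');p=cam('scene','s2')
E
```

```text
(no output)
```

View pics/w2.png

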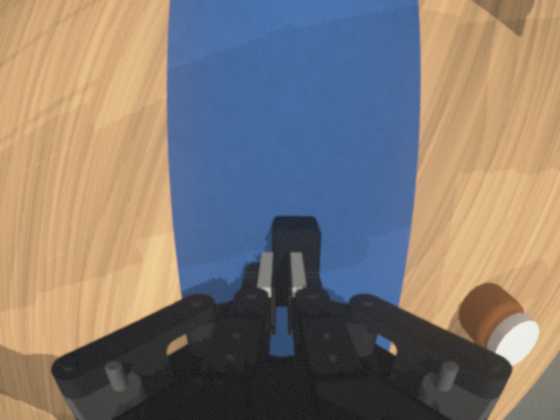

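View pics/s2.png

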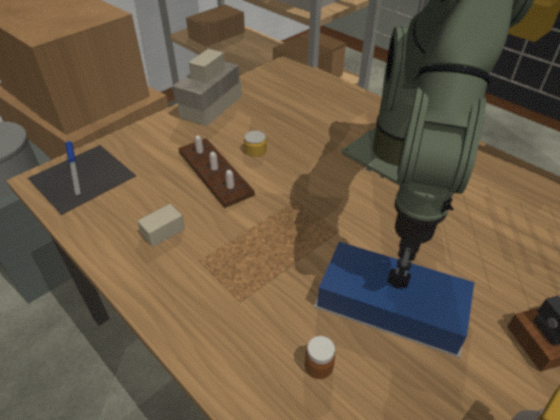

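```bash
python3 - <<'E'
from h import *
s=st();print(s['position'],s['gripper_width'],s['wrist_force'])
p=cam('wrist')
for uv in [(266,258),(266,275),(264,290),(297,258),(297,275),(300,290),(295,230),(280,235),(310,220),(295,245),(290,160)]:
    print(uv,p['z_map'][uv[1],uv[0]],pts(p,[uv],fish=True).round(4))
im=cv2.resize(p['image'][180:330,210:370],None,fx=4,fy=4);cv2.imwrite('pics/w3.png',im)
E
```

```text
[0.48851485 0.31994921 0.1107388 ] 0.0050653357046321216 [-0.16858973  0.28463276  0.56364281]
(266, 258) 0.142823 [[0.4783 0.327  0.1251]]
(266, 275) 0.12601762 [[0.4788 0.3275 0.1425]]
(264, 290) 0.11362595 [[0.4785 0.3278 0.1553]]
(297, 258) 0.14356597 [[0.491  0.3321 0.1245]]
(297, 275) 0.12622708 [[0.4901 0.3322 0.1424]]
(300, 290) 0.11283683 [[0.4901 0.3331 0.156 ]]
(295, 230) 0.15406913 [[0.4872 0.3399 0.1112]]
(280, 235) 0.15347938 [[0.4815 0.3352 0.1123]]
(310, 220) 0.16659105 [[0.4945 0.3439 0.0979]]
(295, 245) 0.15339862 [[0.4898 0.3337 0.1137]]
(290, 160) 0.1785382 [[0.4743 0.3663 0.0775]]
```

View pics/w3.png

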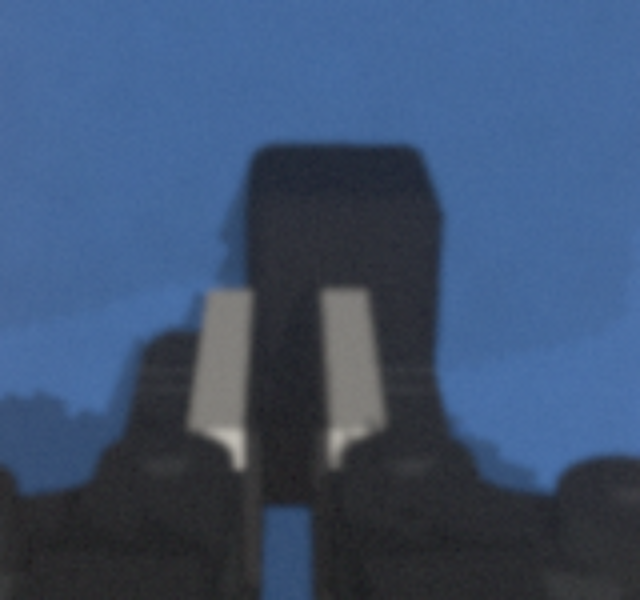

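```bash
python3 - <<'E'
from h import *
s=st();p=cam('wrist')
M=R.from_rotvec(s['tcp_rot'])
Rm,t=inv(p); c=-Rm.T@t
print(c, M.inv().apply(c-s['position']), M.inv().apply(Rm[2]))
# start
Rm=cv2.Rodrigues(np.array([-2.34683112,-1.71661763,-0.23939889]))[0];t=np.array([-0.57439472,-0.03673706,0.37930827]);c=-Rm.T@t
M=R.from_rotvec([-4.83129810e-01, -3.10410780e+00,  1.60680443e-03])
print(c, M.inv().apply(c-np.array([0.17466717, 0.54757238, 0.22835345])),M.inv().apply(Rm[2]))
# fingers in tool frame
uv,w=cloud(p,True); M=R.from_rotvec(s['tcp_rot']); q=M.inv().apply(w-s['position'])
k=(abs(q[:,1])<.012)&(abs(q[:,0])<.03)
for lo in np.arange(-.06,.04,.005):
    kk=k&(q[:,2]>=lo)&(q[:,2]<lo+.005)
    if kk.sum(): print(round(lo,3),kk.sum(),q[kk].min(0).round(4),q[kk].max(0).round(4))
E
```

```text
[0.46162519 0.38270144 0.2572272 ] [ 6.90186665e-02  6.17985323e-06 -1.46253901e-01] [-2.73811834e-01  3.68536404e-04  9.61783210e-01]
[0.10863871 0.56834139 0.37461896] [ 0.06921042 -0.00043128 -0.14626839] [-2.74079964e-01  8.81839616e-04  9.61706502e-01]
-0.06 427 [-0.0088 -0.012  -0.06  ] [ 0.0125  0.0118 -0.055 ]
-0.055 681 [-0.0119 -0.012  -0.055 ] [ 0.0138  0.012  -0.05  ]
-0.05 488 [-0.0122 -0.012  -0.05  ] [ 0.0138  0.012  -0.045 ]
-0.045 531 [-0.0118 -0.0119 -0.045 ] [ 0.0122  0.0119 -0.04  ]
-0.04 301 [-0.0115 -0.0092 -0.04  ] [ 0.0111  0.0091 -0.035 ]
-0.035 277 [-0.0022 -0.0117 -0.035 ] [ 0.0114  0.012  -0.03  ]
-0.03 240 [ 0.0058 -0.0119 -0.03  ] [ 0.0115  0.0119 -0.025 ]
-0.025 215 [ 0.0057 -0.0119 -0.025 ] [ 0.0113  0.0119 -0.02  ]
-0.02 199 [-0.0119 -0.012  -0.02  ] [ 0.0111  0.012  -0.015 ]
-0.015 255 [-0.012 -0.012 -0.015] [ 0.0109  0.0119 -0.01  ]
-0.01 68 [ 0.0053 -0.0102 -0.01  ] [ 0.011   0.011  -0.0071]
-0.005 1419 [-0.0234 -0.0049 -0.0041] [ 0.0203  0.012  -0.    ]
-0.0 155 [ 0.0089 -0.0049  0.    ] [0.0204 0.0119 0.0049]
0.005 101 [ 0.0175 -0.0046  0.0052] [0.0204 0.012  0.0099]
0.01 91 [ 0.0171 -0.0047  0.0101] [0.0204 0.0119 0.015 ]
0.015 85 [ 0.0169 -0.0048  0.015 ] [0.0203 0.012  0.0199]
0.02 8 [ 0.018  -0.0043  0.0201] [0.0197 0.0117 0.0214]
0.03 1377 [-0.0074 -0.012   0.0315] [0.03  0.012 0.035]
0.035 15 [ 0.0041 -0.0119  0.035 ] [0.0283 0.0109 0.0357]
```

```bash
cat > tips.py <<'E'
from h import *
s=st();p=cam('wrist')
uv,w=cloud(p,True); M=R.from_rotvec(s['tcp_rot']); q=M.inv().apply(w-s['position'])
print(s['position'],s['gripper_width'])
k=(abs(q[:,1])<.06)&(abs(q[:,0])<.02)&(q[:,2]<.03)
for lo in np.arange(-.06,.03,.005):
    for sg in(-1,1):
        kk=k&(q[:,2]>=lo)&(q[:,2]<lo+.005)&(q[:,1]*sg>0)
        if kk.sum(): print(sg,round(lo,3),kk.sum(),q[kk].min(0).round(4),q[kk].max(0).round(4))
E
python3 -m jog '[0,0,-35,0, 0,0,0,0, 0,0,0,0, 0,0,0,0, 0,0,0,0, 0,0,0,0]' 50 40; python3 tips.py
```

```text
clock: 5.2
position: [0.4885, 0.3196, 0.1453]
tcp_rot: [-1.734, -2.616, -0.005]
wrist_force: [-0.4, 0.5, -0.6]
gripper_width: 0.0503
[0.4885364  0.31958115 0.1452501 ] 0.05032367204589013
-1 -0.06 971 [-0.0135 -0.0574 -0.06  ] [ 0.0135 -0.0233 -0.055 ]
1 -0.06 973 [-0.0128  0.0237 -0.06  ] [ 0.0138  0.0578 -0.055 ]
-1 -0.055 497 [ 0.0054 -0.056  -0.055 ] [ 0.0136 -0.0256 -0.05  ]
1 -0.055 514 [ 0.0055  0.0254 -0.055 ] [ 0.0139  0.0557 -0.0501]
-1 -0.05 174 [-0.0002 -0.0475 -0.05  ] [ 0.0128 -0.025  -0.0451]
1 -0.05 178 [-0.0056  0.025  -0.05  ] [ 0.0132  0.0479 -0.0451]
-1 -0.045 421 [-0.0108 -0.0316 -0.045 ] [ 0.0113 -0.0245 -0.04  ]
1 -0.045 415 [-0.0116  0.0246 -0.045 ] [ 0.0112  0.0336 -0.04  ]
-1 -0.04 261 [-0.0119 -0.0384 -0.04  ] [ 0.0112 -0.0243 -0.035 ]
1 -0.04 262 [-0.0112  0.0248 -0.04  ] [ 0.0112  0.0387 -0.035 ]
-1 -0.035 282 [-0.0116 -0.0383 -0.035 ] [ 0.0112 -0.0245 -0.03  ]
1 -0.035 282 [-0.0122  0.0247 -0.035 ] [ 0.0112  0.0388 -0.03  ]
-1 -0.03 239 [-0.0116 -0.0386 -0.03  ] [ 0.0114 -0.0245 -0.025 ]
1 -0.03 246 [-0.0113  0.0247 -0.03  ] [ 0.011   0.0389 -0.025 ]
-1 -0.025 222 [-0.0117 -0.0386 -0.0249] [ 0.011  -0.0246 -0.02  ]
1 -0.025 233 [-0.0113  0.0247 -0.025 ] [ 0.0114  0.0388 -0.02  ]
-1 -0.02 222 [-0.0113 -0.0385 -0.02  ] [ 0.0111 -0.0245 -0.015 ]
1 -0.02 207 [-0.0111  0.0247 -0.02  ] [ 0.0112  0.0387 -0.015 ]
-1 -0.015 147 [-0.0112 -0.0368 -0.0149] [ 0.0112 -0.0245 -0.0101]
1 -0.015 141 [-0.0114  0.0248 -0.015 ] [ 0.0111  0.0369 -0.0102]
-1 -0.01 60 [-0.0092 -0.0315 -0.01  ] [ 0.0103 -0.0245 -0.0059]
1 -0.01 57 [-0.01    0.0249 -0.01  ] [ 0.0104  0.0318 -0.0055]
1 0.025 1 [-0.0053  0.007   0.03  ] [-0.0053  0.007   0.03  ]
```

```bash
python3 go.py .492 .3198 .077 22.7; python3 -m jog '[-1,3,0,0, 0,0,33,0, 0,0,33,0, 0,0,0,0]';python3 go.py .492 .3198 .077 22.7
```

```text
P [0.4885 0.3196 0.1452] yawY 22.9 tilt 0.26 j7 -0.1 w 0.05 t 5.25 F [ 0.3 -0.1 -0.2]
shift before turn [-1.4  3.2 68.2] turn 0.2 shift after turn [-1.4  3.2 68.2]
clock: 5.65
position: [0.4928, 0.3204, 0.0777]
tcp_rot: [-1.734, -2.616, -0.007]
wrist_force: [0.2, 0.1, 1.1]
gripper_width: 0.0499
P [0.4928 0.3204 0.0777] yawY 22.9 tilt 0.31 j7 -0.08 w 0.0499 t 5.65 F [0.2 0.1 1.1]
shift before turn [-0.3 -1.   0.7] turn 0.2 shift after turn [-0.3 -1.   0.7]
```

```bash
python3 -m jog '[0,0,0,0, 0,0,0,0, 0,0,0,0, 0,0,0,0, 0,0,0,0, 0,0,0,0]' 5 80;python3 go.py .492 .3198 .077 22.7
```

```text
clock: 6.25
position: [0.4942, 0.3211, 0.0821]
tcp_rot: [-1.735, -2.617, -0.012]
wrist_force: [-0.3, 0.3, -4.0]
gripper_width: 0.0226
P [0.4942 0.3211 0.0821] yawY 22.9 tilt 0.46 j7 -0.08 w 0.0226 t 6.25 F [-0.3  0.3 -4. ]
shift before turn [-0.3 -2.6  5.1] turn 0.2 shift after turn [-0.3 -2.6  5.1]
```

```bash
python3 -m jog '[0,0,-10,0, 0,0,-20,0, 0,0,-25,0, 0,0,-25,0, 0,0,-25,0, 0,0,-20,0, 0,0,0,0]';python3 go.py .5686 -.0029 .2 87.5; python3 - <<'E'
from h import *
cam('scene','s3');cam('top','t3')
E
```

```text
clock: 6.95
position: [0.4934, 0.3196, 0.216]
tcp_rot: [-1.736, -2.617, -0.013]
wrist_force: [0.1, -0.6, -5.2]
gripper_width: 0.023
P [0.4934 0.3196 0.216 ] yawY 22.9 tilt 0.48 j7 -0.11 w 0.023 t 6.95 F [ 0.1 -0.6 -5.2]
shift before turn [-326.4  -56.3   13.8] turn -64.6 shift after turn [ -89.1 -319.    13.8]
```

View pics/s3.png

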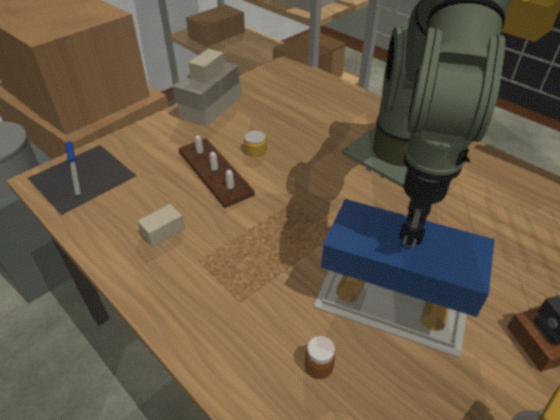

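```bash
python3 -m jog '[-20,0,0,-6, -30,0,0,-7, -35,0,0,-7, -35,0,0,-7, -30,-5,0,-7, -20,-5,0,-7, -10,-5,0,-7, 0,-5,0,-7, 0,-5,0,-7, 0,0,0,-2, 0,0,0,0]';python3 go.py .5686 -.0029 .2 87.5
```

```text
clock: 8.15
position: [0.5971, 0.157, 0.1963]
tcp_rot: [-0.009, -3.121, -0.0]
wrist_force: [-0.4, -0.2, -4.4]
gripper_width: 0.023
P [0.5971 0.157  0.1963] yawY 89.7 tilt 1.2 j7 1.11 w 0.023 t 8.15 F [-0.4 -0.2 -4.4]
shift before turn [  27.6 -160.    -3.1] turn 2.2 shift after turn [  21.5 -160.9   -3.1]
```

```bash
python3 -m jog '[3,-20,0,1, 4,-32,0,1, 4,-32,0,0, 4,-32,0,0, 3,-25,0,0, 3,-15,0,0, 0,0,0,0, 0,0,0,0]';python3 go.py .5686 -.0029 .2 87.5; python3 - <<'E'
from h import *
p=cam('top','t4')
d=bot.cut_out('hood',p)[0];v,u=np.nonzero(d['pixels']);w=pts(p,np.c_[u,v]);z=np.median(w[:,2]);print(z);print(cv2.minAreaRect(w[abs(w[:,2]-z)<.008][:,:2].astype(np.float32)))
E
```

```text
clock: 8.95
position: [0.5666, -0.0013, 0.1903]
tcp_rot: [-0.077, -3.11, -0.002]
wrist_force: [0.0, 0.6, -3.5]
gripper_width: 0.0229
P [ 0.5666 -0.0013  0.1903] yawY 87.2 tilt 1.75 j7 1.29 w 0.0229 t 8.95 F [ 0.   0.6 -3.5]
shift before turn [-1.7 -1.5 -9.8] turn -0.3 shift after turn [-1.7 -1.5 -9.8]
0.0541141636323987
((0.31877726316452026, -0.3312816023826599), (0.06424644589424133, 0.06641452759504318), 25.086406707763672)
```

View pics/t4.png

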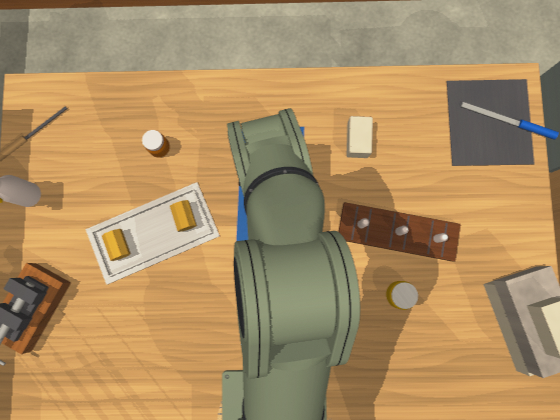

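```bash
python3 -m jog '[-1,-1,25,0, 0,0,30,0, 0,0,25,0, 0,0,15,0, 0,0,5,0, 0,0,0,0]';python3 go.py .5686 -.0029 .081 87.5
```

```text
clock: 9.65
position: [0.5661, 0.0048, 0.0872]
tcp_rot: [-0.065, -3.113, -0.006]
wrist_force: [1.2, 0.1, -3.1]
gripper_width: 0.0229
P [0.5661 0.0048 0.0872] yawY 87.6 tilt 1.6 j7 1.25 w 0.0229 t 9.65 F [ 1.2  0.1 -3.1]
shift before turn [-3.  -7.6  6. ] turn 0.1 shift after turn [-3.  -7.6  6. ]
```

```bash
python3 -m jog '[-2,-6,0,0, 0,0,4,0, 0,0,3,0, 0,0,2,0, 0,0,0,0]';python3 go.py .5686 -.0029 .081 87.5
```

```text
clock: 10.15
position: [0.5694, -0.0013, 0.0802]
tcp_rot: [-0.065, -3.118, -0.006]
wrist_force: [-0.9, 0.2, -0.2]
gripper_width: 0.0226
P [ 0.5694 -0.0013  0.0802] yawY 87.6 tilt 1.35 j7 1.26 w 0.0226 t 10.15 F [-0.9  0.2 -0.2]
shift before turn [ 0.7 -1.6 -0.8] turn 0.1 shift after turn [ 0.7 -1.6 -0.8]
```

Weight is off (force ~0): standing. Release and rise.

```bash
python3 -m jog '[0,0,0,0, 0,0,0,0, 0,0,0,0, 0,0,-5,0, 0,0,-30,0, 0,0,-40,0, 0,0,-45,0, 0,0,-20,0, 0,0,0,0, 0,0,0,0]' 60 40; python3 - <<'E'
from h import *
s=st(); print(s['position'],s['wrist_force'])
p=cam('wrist','w5'); cam('scene','s5')
p=cam('top','t5')
for t in ['pan','mat','hood']:
    for d in bot.pinpoint(t,p)[:1]: print(t,d)
E
```

```text
clock: 11.15
position: [0.5724, -0.0015, 0.2279]
tcp_rot: [-0.064, -3.119, -0.008]
wrist_force: [0.0, -0.4, -1.5]
gripper_width: 0.0599
[ 0.5724052  -0.00152348  0.22791954] [ 0.01305853 -0.43640986 -1.46194776]
pan {'xy': [153.3, 231.5], 'conf': 0.86}
```

View pics/s5.png

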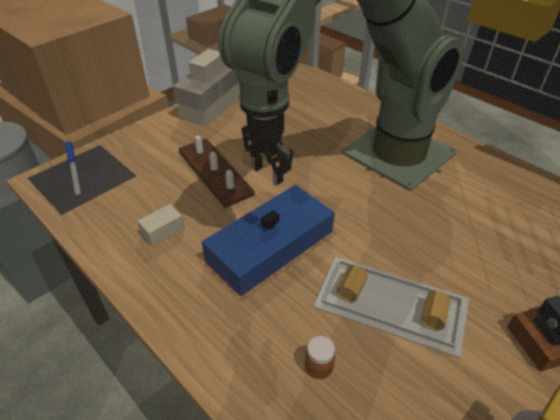

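View pics/w5.png

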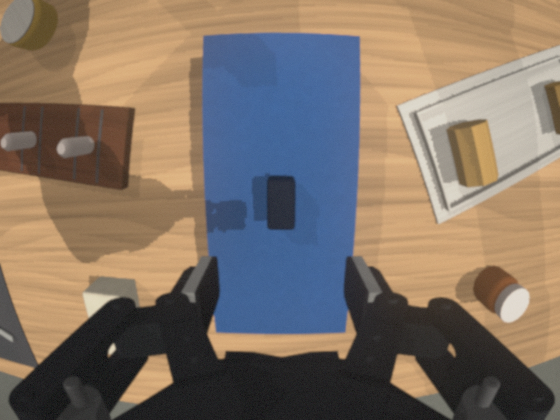

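```bash
cat > meas.py <<'E'
from h import *
p=cam('top')
d=bot.cut_out('pan',p)[0];v,u=np.nonzero(d['pixels']);w=pts(p,np.c_[u,v]);print('pan z',np.percentile(w[:,2],[5,50,95]).round(3))
r=cv2.minAreaRect(w[w[:,2]<.03][:,:2].astype(np.float32));print('pan',r)
uv,w=cloud(p)
k=w[(w[:,2]>.03)&(w[:,2]<.065)&(w[:,0]>.3)&(w[:,0]<.66)&(w[:,1]>.12)&(w[:,1]<.5)]
from scipy.cluster.vq import kmeans2
lab=np.zeros(len(k),int)
img=np.zeros((400,400),np.uint8); ix=((k[:,:2]-[.3,.1])*1000).astype(int); img[ix[:,0].clip(0,399),ix[:,1].clip(0,399)]=255
img=cv2.dilate(img,np.ones((7,7)))
n,L=cv2.connectedComponents(img); l=L[ix[:,0].clip(0,399),ix[:,1].clip(0,399)]
for i in range(1,n):
    q=k[l==i]
    if len(q)<40: continue
    print('cup',len(q),'ztop',np.percentile(q[:,2],95).round(4),[tuple(np.round(a,4)) if not np.isscalar(a) else round(a,1) for a in cv2.minAreaRect(q[:,:2].astype(np.float32))])
    t=q[q[:,2]>np.percentile(q[:,2],95)-.006]
    print('   top flat',[tuple(np.round(a,4)) if not np.isscalar(a) else round(a,1) for a in cv2.minAreaRect(t[:,:2].astype(np.float32))])
for t in ['cup1','cup1_rim']:
    for d in bot.pinpoint(t,p)[:3]: print(t,d['conf'],d['xy'],pts(p,[np.round(d['xy'])]).round(3))
E
python3 meas.py
```

```text
pan z [-0.     0.004  0.015]
pan ((0.49049103260040283, 0.3203888535499573), (0.16489970684051514, 0.3291718363761902), 22.235708236694336)
cup 575 ztop 0.0564 [(np.float64(0.4571), np.float64(0.4056)), (np.float64(0.0716), np.float64(0.0523)), 21.0]
   top flat [(np.float64(0.4574), np.float64(0.4048)), (np.float64(0.0717), np.float64(0.0322)), 21.6]
cup 544 ztop 0.0571 [(np.float64(0.531), np.float64(0.2306)), (np.float64(0.0715), np.float64(0.0506)), 17.7]
   top flat [(np.float64(0.5299), np.float64(0.2317)), (np.float64(0.07), np.float64(0.0335)), 17.4]
cup1 0.7 [188.6, 225.7] [[0.5   0.211 0.053]]
cup1 0.58 [120.7, 257.8] [[0.423 0.4   0.007]]
cup1_rim 0.69 [179.4, 204.8] [[0.556 0.238 0.05 ]]
```

```bash
python3 go.py .538 .2336 .15 107.5; python3 -m jog '[0,25,0,-7, 3,38,0,-7, 10,38,0,-6, 10,38,0,0, 10,38,0,0, 10,30,0,0, 0,15,0,0, 0,0,0,0, 0,0,0,0]' 62 40;  python3 go.py .538 .2336 .10 107.5
```

```text
P [ 0.5724 -0.0015  0.2275] yawY 87.6 tilt 1.34 j7 1.31 w 0.06 t 11.65 F [-0.4  1.2 -0.3]
shift before turn [ 42.3 233.1  79.5] turn -19.9 shift after turn [-39.5 233.6  79.5]
clock: 12.55
position: [0.4798, 0.2082, 0.2293]
tcp_rot: [0.498, -3.079, -0.013]
wrist_force: [-0.0, 0.2, 0.6]
gripper_width: 0.0624
P [0.4798 0.2082 0.2293] yawY 108.4 tilt 1.37 j7 1.2 w 0.0624 t 12.55 F [-0.   0.2  0.6]
shift before turn [-65.9   4.2 128. ] turn 0.9 shift after turn [-65.9   5.2 128. ]
```

```bash
python3 -m jog '[-25,2,0,0.9, -25,2,0,0, -16,1,0,0, 0,0,0,0, 0,0,0,0]' 62 40;  python3 go.py .538 .2336 .012 107.5; cat > cupw.py <<'E'
from h import *
s=st();p=cam('wrist',sys.argv[1]); M=R.from_rotvec(s['tcp_rot'])
uv,w=cloud(p,True)
# pad region exclusion: points within z .03-.07 world near
a=float(sys.argv[2]);b=float(sys.argv[3])
k=w[(w[:,2]>.045)&(w[:,2]<.065)&(np.hypot(w[:,0]-a,w[:,1]-b)<.07)]
print(len(k),[tuple(np.round(c,4)) if not np.isscalar(c) else round(c,1) for c in cv2.minAreaRect(k[:,:2].astype(np.float32))],np.percentile(k[:,2],[50,95]).round(4))
E
python3 cupw.py w6 .5305 .2312
```

```text
clock: 13.05
position: [0.5454, 0.2279, 0.2272]
tcp_rot: [0.463, -3.084, -0.009]
wrist_force: [0.5, -0.4, -0.2]
gripper_width: 0.0621
P [0.5454 0.2279 0.2272] yawY 107.1 tilt 1.37 j7 1.22 w 0.0621 t 13.05 F [ 0.5 -0.4 -0.2]
shift before turn [  0.6   5.7 215.4] turn -0.4 shift after turn [  0.6   5.7 215.4]
2720 [(np.float64(0.5315), np.float64(0.2312)), (np.float64(0.0701), np.float64(0.0433)), 18.2] [0.0543 0.0561]
```

View pics/w6.png

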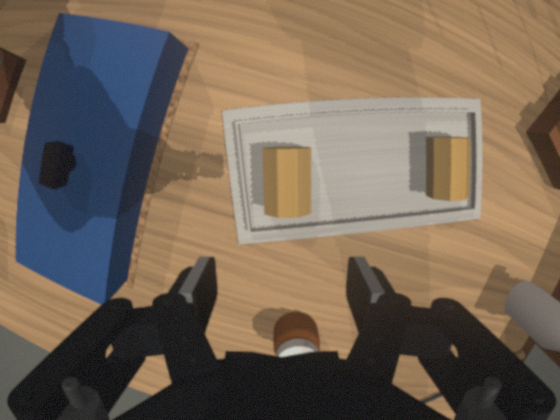

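```bash
python3 -m jog '[0,3,30,-0.5, 0,2,40,0, 0,0,40,0, 0,0,30,0, 0,0,15,0, 0,0,0,0, 0,0,0,0]' 62 40;  python3 go.py .539 .2336 .012 108
```

```text
clock: 13.8
position: [0.5393, 0.2294, 0.0701]
tcp_rot: [0.473, -3.085, -0.01]
wrist_force: [-0.7, -0.6, 0.0]
gripper_width: 0.062
P [0.5393 0.2294 0.0701] yawY 107.4 tilt 1.21 j7 1.15 w 0.062 t 13.8 F [-0.7 -0.6  0. ]
shift before turn [-2.1  3.5 58.1] turn -0.6 shift after turn [-2.1  3.5 58.1]
```

```bash
python3 -m jog '[-2,3.5,0,-0.5, 0,0,20,0, 0,0,20,0, 0,0,0,0]';  python3 go.py .539 .2336 .012 108;python3 - <<'E'
from h import *
cam('wrist','w7')
E
```

```text
clock: 14.2
position: [0.5417, 0.235, 0.0341]
tcp_rot: [0.489, -3.09, -0.014]
wrist_force: [-0.4, 1.4, 0.4]
gripper_width: 0.0617
P [0.5417 0.235  0.0341] yawY 108.0 tilt 0.9 j7 1.14 w 0.0617 t 14.2 F [-0.4  1.4  0.4]
shift before turn [ 2.8 -0.7 22.1] turn -0.0 shift after turn [ 2.8 -0.7 22.1]
```

View pics/w7.png

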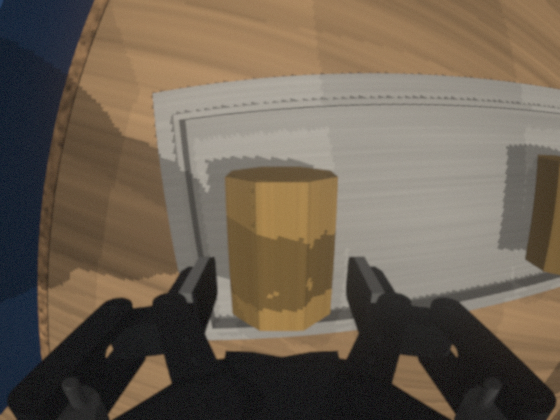

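```bash
python3 -m jog '[2,0,10,0, 0,0,10,0, 0,0,0,0]';  python3 go.py .539 .2336 .012 108;  python3 -m jog '[0,0,0,0, 0,0,0,0, 0,0,0,0, 0,0,0,0, 0,0,0,0]' 40 40;python3 go.py .539 .2336 .012 108;
```

```text
clock: 14.55
position: [0.5412, 0.2354, 0.0169]
tcp_rot: [0.49, -3.095, -0.016]
wrist_force: [-0.3, 0.5, -0.4]
gripper_width: 0.0621
P [0.5412 0.2354 0.0169] yawY 108.0 tilt 0.75 j7 1.13 w 0.0621 t 14.55 F [-0.3  0.5 -0.4]
shift before turn [ 2.6 -1.1  4.9] turn -0.0 shift after turn [ 2.6 -1.1  4.9]
clock: 15.05
position: [0.5417, 0.2355, 0.0178]
tcp_rot: [0.49, -3.096, -0.016]
wrist_force: [0.1, -0.2, -1.4]
gripper_width: 0.0494
P [0.5417 0.2355 0.0178] yawY 108.0 tilt 0.73 j7 1.13 w 0.0494 t 15.05 F [ 0.1 -0.2 -1.4]
shift before turn [ 3.1 -1.1  5.8] turn -0.0 shift after turn [ 3.1 -1.1  5.8]
```

```bash
python3 -m jog '[0,0,-15,0, 0,0,-35,0, 0,0,-40,0, 0,0,-40,0, 0,0,-40,0, 0,0,-15,0, 0,0,0,0]'; cat > pegs.py <<'E'
from h import *
for n in('top','scene'):
    p=cam(n,n+'pg'); uv,w=cloud(p)
    for a in [(.463,-.431),(.479,-.335),(.504,-.234)]:
        k=w[(w[:,2]>.04)&(w[:,2]<.09)&(np.hypot(w[:,0]-a[0],w[:,1]-a[1])<.03)]
        if len(k)<3: print(n,a,'none');continue
        zt=k[:,2].max(); t=k[k[:,2]>zt-.006]
        print(n,a,len(k),'ztop',zt.round(4),'tip mean',t.mean(0).round(4),'all',k.min(0).round(4),k.max(0).round(4))
    for d in bot.pinpoint('peg1',p)[:4]: print(d['conf'],d['xy'],pts(p,[np.round(d['xy'])]).round(4))
E
python3 pegs.py; python3 go.py .50 -.23 .2 78.4
```

```text
clock: 15.75
position: [0.5422, 0.2336, 0.2162]
tcp_rot: [0.492, -3.097, -0.018]
wrist_force: [-0.6, -0.5, -1.7]
gripper_width: 0.0489
top (0.463, -0.431) 86 ztop 0.0797 tip mean [ 0.4627 -0.4321  0.0758] all [ 0.451  -0.44    0.0403] [ 0.4713 -0.4209  0.0797]
top (0.479, -0.335) 80 ztop 0.0796 tip mean [ 0.4814 -0.334   0.0756] all [ 0.4712 -0.3458  0.0439] [ 0.4914 -0.3239  0.0796]
top (0.504, -0.234) 75 ztop 0.0783 tip mean [ 0.5022 -0.237   0.0751] all [ 0.4915 -0.245   0.0411] [ 0.5123 -0.2261  0.0783]
0.87 [442.7, 236.3] [[ 0.4629 -0.428   0.0767]]
0.83 [404.3, 229.6] [[ 0.4795 -0.3325  0.0751]]
0.78 [362.9, 219.9] [[ 0.3761 -0.0175  1.2321]]
scene (0.463, -0.431) 82 ztop 0.0808 tip mean [ 0.4637 -0.4278  0.0768] all [ 0.4537 -0.4412  0.0406] [ 0.4758 -0.4173  0.0808]
scene (0.479, -0.335) 83 ztop 0.0778 tip mean [ 0.4851 -0.3316  0.0747] all [ 0.4767 -0.3444  0.0406] [ 0.4954 -0.3204  0.0778]
scene (0.504, -0.234) 92 ztop 0.0771 tip mean [ 0.5048 -0.2339  0.0743] all [ 0.4951 -0.2424  0.0413] [ 0.5167 -0.2227  0.0771]
0.97 [214.5, 153.7] [[ 0.4844 -0.325   0.0774]]
0.89 [229.5, 168.6] [[ 0.4559 -0.2927  0.0238]]
0.7 [197.6, 134.9] [[ 0.4001 -0.5261  0.0039]]
P [0.5413 0.2332 0.2122] yawY 108.1 tilt 0.85 j7 1.21 w 0.0492 t 15.95 F [-0.1 -0.8 -2. ]
shift before turn [ 182.8 -427.6    8.9] turn 29.7 shift after turn [ -52.8 -462.1    8.9]
```

```bash
python3 -m jog '[-5,-20,0,4, -3,-40,0,5, 0,-45,0,5, 0,-45,0,5, 0,-45,0,5, 0,-45,0,4, 0,-45,0,2, 0,-45,0,0, 0,-40,0,0, 0,-25,0,0, 0,0,0,0,0,0,0,0]'; python3 go.py .5397 -.2436 .15 78.4
```

```text
clock: 17.15
position: [0.5269, -0.1746, 0.1957]
tcp_rot: [-0.387, -3.083, -0.003]
wrist_force: [0.7, 0.7, -0.4]
gripper_width: 0.0494
P [ 0.5269 -0.1746  0.1957] yawY 75.7 tilt 1.96 j7 1.41 w 0.0494 t 17.15 F [ 0.7  0.7 -0.4]
shift before turn [-31.  -63.6  44.8] turn -2.7 shift after turn [-28.  -64.9  44.8]
```

```bash
python3 -m jog '[-8,-18,0,-2.7, -10,-22,0,0, -8,-20,0,0, -3,-4,0,0, 0,0,0,0,0,0,0,0]'; python3 go.py .5397 -.2436 .15 78.4; python3 - <<'E'
from h import *
s=st();p=cam('wrist','w8');M=R.from_rotvec(s['tcp_rot']);print(M.as_matrix().round(3))
uv,w=cloud(p,True)
for a in [(.4625,-.432),(.482,-.334),(.5025,-.236)]:
    k=w[(w[:,2]>.04)&(w[:,2]<.085)&(np.hypot(w[:,0]-a[0],w[:,1]-a[1])<.03)]
    if len(k)<5: continue
    t=k[k[:,2]>k[:,2].max()-.004];print(a,len(k),k[:,2].max(),t.mean(0).round(4))
cam('scene','s8')
E
```

```text
clock: 17.75
position: [0.5428, -0.2401, 0.1915]
tcp_rot: [-0.306, -3.088, -0.01]
wrist_force: [0.4, -0.2, -1.3]
gripper_width: 0.049
P [ 0.5428 -0.2401  0.1915] yawY 78.7 tilt 2.25 j7 1.56 w 0.049 t 17.75 F [ 0.4 -0.2 -1.3]
shift before turn [ 0.7 -4.2 41.6] turn 0.3 shift after turn [ 0.7 -4.2 41.6]
[[-0.98   0.196 -0.038]
 [ 0.196  0.981  0.01 ]
 [ 0.039  0.002 -0.999]]
(0.4625, -0.432) 602 0.07823198948615331 [ 0.4627 -0.4316  0.0757]
(0.482, -0.334) 653 0.07766096648126762 [ 0.4828 -0.3336  0.0757]
(0.5025, -0.236) 447 0.0777943414182331 [ 0.5024 -0.2365  0.0758]
```

View pics/w8.png

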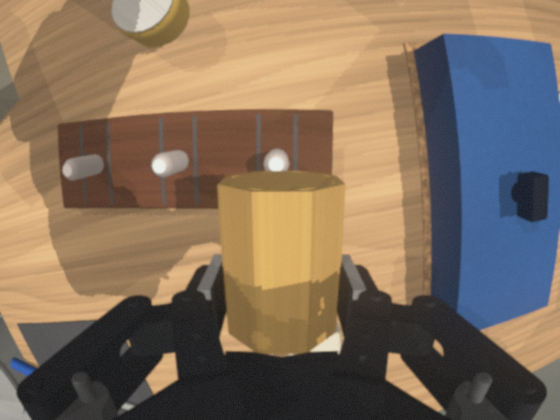

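View pics/s8.png

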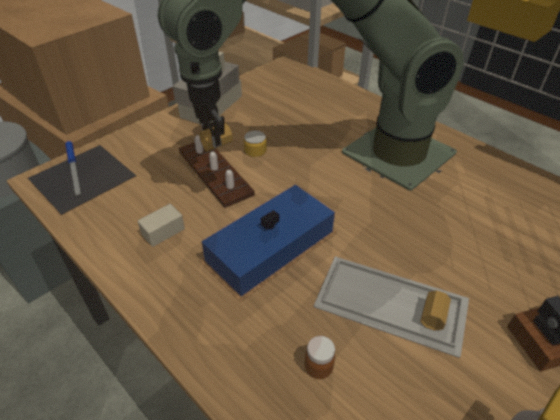

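```bash
python3 -m jog '[0,-3,20,0, 0,-2,25,0, 0,0,25,0, 0,0,15,0, 0,0,0,0]' 40 22; python3 go.py .5396 -.2441 .100 78.4
```

```text
clock: 18.35
position: [0.5397, -0.2403, 0.1054]
tcp_rot: [-0.299, -3.091, -0.01]
wrist_force: [1.1, -0.4, -1.0]
gripper_width: 0.0491
P [ 0.5397 -0.2403  0.1054] yawY 78.9 tilt 2.09 j7 1.53 w 0.0491 t 18.35 F [ 1.1 -0.4 -1. ]
shift before turn [-0.8 -3.7  5.4] turn 0.5 shift after turn [-0.9 -3.7  5.4]
```

```bash
python3 -m jog '[-1,-3.5,0,0.5, 0,0,6,0, 0,0,6,0, 0,0,6,0, 0,0,6,0, 0,0,6,0, 0,0,0,0]'; python3 go.py .5396 -.2441 .06 78.4; python3 - <<'E'
from h import *
cam('wrist','w9');
E
```

```text
clock: 19.05
position: [0.5451, -0.2448, 0.0791]
tcp_rot: [-0.314, -3.106, -0.005]
wrist_force: [-0.3, 0.1, -0.2]
gripper_width: 0.0491
P [ 0.5451 -0.2448  0.0791] yawY 78.4 tilt 1.17 j7 1.52 w 0.0491 t 19.05 F [-0.3  0.1 -0.2]
shift before turn [ 5.1 -0.4 19.2] turn 0.0 shift after turn [ 5.1 -0.4 19.2]
```

View pics/w9.png

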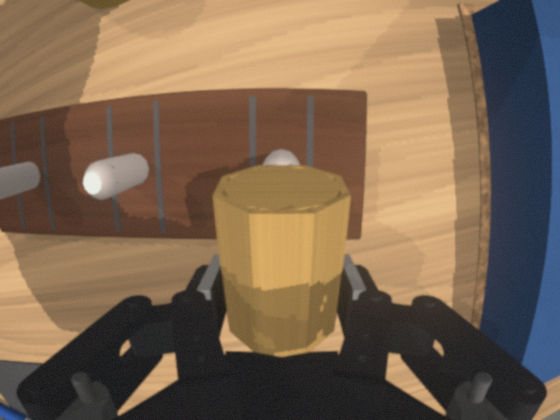

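```bash
python3 -m jog '[5,0,3,0, 1,0,6,0, 1,0,6,0, 1,0,6,0, 0,0,0,0]'; python3 go.py .5396 -.2441 .06 78.4; python3 - <<'E'
from h import *
cam('wrist','w10');
E
```

```text
clock: 19.6
position: [0.5488, -0.2453, 0.0643]
tcp_rot: [0.314, 3.115, -0.002]
wrist_force: [-0.3, 1.1, -1.2]
gripper_width: 0.0492
P [ 0.5488 -0.2453  0.0643] yawY 78.5 tilt 0.62 j7 1.51 w 0.0492 t 19.6 F [-0.3  1.1 -1.2]
shift before turn [ 9.3 -0.6  4.2] turn 0.1 shift after turn [ 9.3 -0.7  4.2]
```

View pics/w10.png

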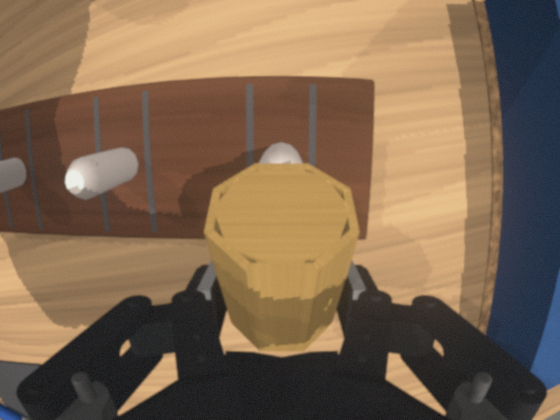

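```bash
cat > base.py <<'E'
from h import *
s=st();p=cam('wrist',sys.argv[1]); u0,v0=int(sys.argv[2]),int(sys.argv[3]); r=int(sys.argv[4]) if len(sys.argv)>4 else 22
vv,uu=np.mgrid[v0-r:v0+r,u0-2*r:u0+2*r]; uv=np.c_[uu.ravel(),vv.ravel()]
w=pts(p,uv,fish=True); c=np.median(w,0)
for _ in range(3):
    q=w-c; n=np.linalg.svd(q[::3]-q[::3].mean(0))[2][2]; res=(q-q.mean(0))@n; w=w[abs(res)<max(.003,1.5*res.std())]; c=w.mean(0)
if n[2]<0:n=-n
print('base normal',n.round(3),'deg from vertical',np.degrees(np.arccos(n[2])).round(1),'centre',c.round(4),'res',res.std().round(4))
E
python3 base.py w10b 282 205 20
```

```text
base normal [-0.851  0.176  0.494] deg from vertical 60.4 centre [ 0.5076 -0.2372  0.1028] res 0.0004
```

```bash
python3 -m jog '[6,0,2,0, 6,0,4,0, 5,0,5,0, 4,0,5,0, 0,0,0,0]'; python3 go.py .5396 -.2441 .05 78.4; python3 base.py w11 282 205 20
```

```text
clock: 20.2
position: [0.549, -0.2452, 0.0575]
tcp_rot: [0.306, 3.064, -0.014]
wrist_force: [-0.1, -0.5, -2.5]
gripper_width: 0.0493
P [ 0.549  -0.2452  0.0575] yawY 78.6 tilt 3.59 j7 1.5 w 0.0493 t 20.2 F [-0.1 -0.5 -2.5]
shift before turn [ 9.9 -0.8  6.9] turn 0.2 shift after turn [ 9.9 -0.8  6.9]
base normal [-0.778  0.16   0.607] deg from vertical 52.6 centre [ 0.5055 -0.2366  0.0953] res 0.0005
```

View pics/w11.png

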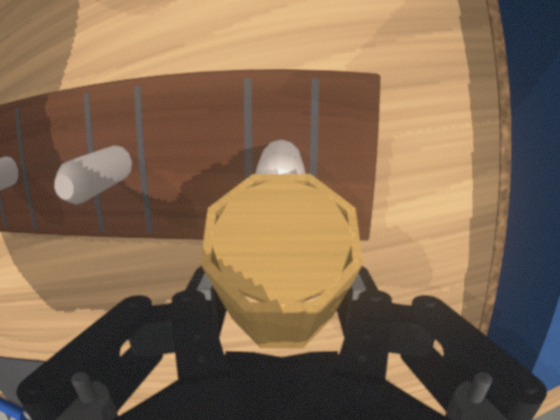

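```bash
python3 -m jog '[0,0,6,0, 0,0,6,0, 2,0,6,0, 2,0,6,0, 0,0,0,0]' 40 20; python3 go.py .5396 -.2441 .05 78.4; python3 base.py w12 282 235 20; python3 - <<'E'
from h import *
s=st(); print(R.from_rotvec(s['tcp_rot']).as_matrix()[:,2])
E
```

```text
clock: 20.75
position: [0.5557, -0.2467, 0.0383]
tcp_rot: [0.303, 3.043, -0.019]
wrist_force: [0.1, -0.2, -2.4]
gripper_width: 0.0488
P [ 0.5557 -0.2467  0.0383] yawY 78.6 tilt 4.86 j7 1.49 w 0.0488 t 20.75 F [ 0.1 -0.2 -2.4]
shift before turn [ 15.2  -0.7 -13. ] turn 0.2 shift after turn [ 15.2  -0.7 -13. ]
base normal [ 0.91  -0.181  0.373] deg from vertical 68.1 centre [ 0.5163 -0.2389  0.0884] res 0.0026
[ 0.08138845 -0.02044888 -0.99647266]
```

View pics/w12.png

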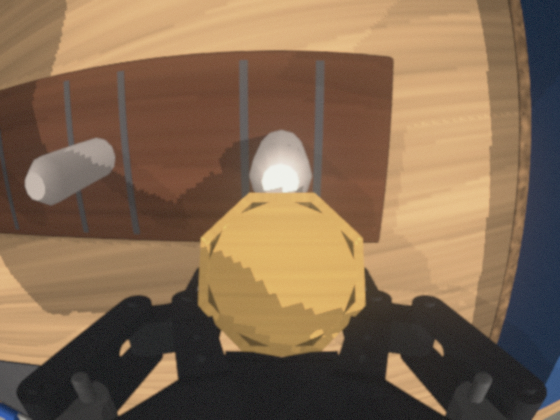

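```bash
python3 base.py w13 282 262 18;  python3 - <<'E'
from h import *
cam('scene','s13')
im=cv2.imread('pics/s13.png')[90:220,130:290];cv2.imwrite('pics/s13c.png',cv2.resize(im,None,fx=4,fy=4))
E
```

```text
base normal [ 0.862 -0.16   0.481] deg from vertical 61.3 centre [ 0.5221 -0.2401  0.0941] res 0.0024
```

View pics/s13c.png

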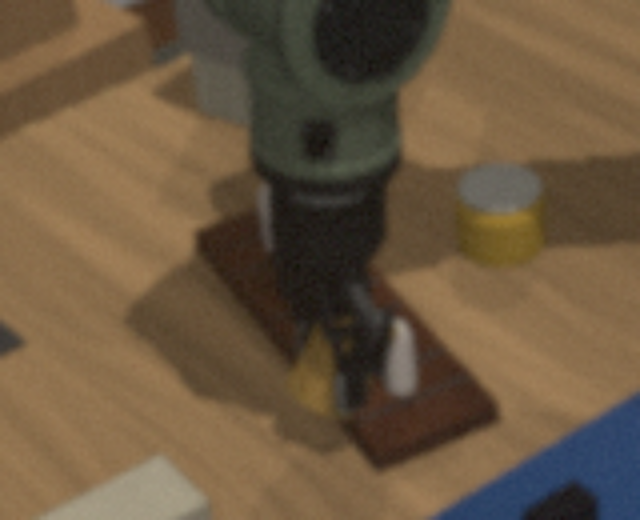

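```bash
python3 - <<'E'
from h import *
p=cam('wrist')
for v in range(185,350,12): print(v,p['z_map'][v,282].round(4),pts(p,[(282,v)],fish=True).round(4)[0], pts(p,[(250,v)],fish=True).round(4)[0])
E
```

```text
185 0.1063 [ 0.5044 -0.2364  0.0755] [ 0.5163 -0.2553  0.0211]
197 0.1015 [ 0.5065 -0.2368  0.0815] [ 0.5047 -0.2467  0.081 ]
209 0.1008 [ 0.5097 -0.2375  0.0834] [ 0.5091 -0.2479  0.0795]
221 0.0991 [ 0.5125 -0.238   0.0863] [ 0.5108 -0.2477  0.0859]
233 0.0982 [ 0.5155 -0.2386  0.0884] [ 0.5139 -0.2482  0.0878]
245 0.0968 [ 0.5182 -0.2391  0.091 ] [ 0.5168 -0.2487  0.0901]
257 0.0958 [ 0.5211 -0.2397  0.0932] [ 0.5201 -0.2494  0.0916]
269 0.0958 [ 0.5244 -0.2404  0.0945] [ 0.5226 -0.2498  0.0944]
281 0.0952 [ 0.5275 -0.241   0.0962] [ 0.5255 -0.2503  0.0965]
293 0.0927 [ 0.5294 -0.2414  0.0997] [ 0.5287 -0.2509  0.0982]
305 0.0941 [ 0.5336 -0.2422  0.0998] [ 0.5311 -0.2513  0.101 ]
317 0.0915 [ 0.5355 -0.2426  0.1033] [ 0.5341 -0.2519  0.1028]
329 0.0902 [ 0.538  -0.2431  0.1057] [ 0.538  -0.2528  0.1038]
341 0.0896 [ 0.5411 -0.2437  0.1075] [ 0.5435 -0.2543  0.1031]
```

```bash
cat > base.py <<'E'
from h import *
s=st();p=cam('wrist',sys.argv[1]); u0,v0=int(sys.argv[2]),int(sys.argv[3]); r=int(sys.argv[4]) if len(sys.argv)>4 else 22
vv,uu=np.mgrid[v0-r:v0+r,u0-2*r:u0+2*r]; uv=np.c_[uu.ravel(),vv.ravel()]
w=pts(p,uv,fish=True); m=np.median(w,0); A=np.c_[w[:,:2]-m[:2],np.ones(len(w))]
k=np.ones(len(w),bool)
for _ in range(4):
    c=np.linalg.lstsq(A[k],w[k,2],rcond=None)[0]; res=w[:,2]-A@c; k=abs(res)<.004
n=np.array([-c[0],-c[1],1]);n/=np.linalg.norm(n)
Z=R.from_rotvec(s['tcp_rot']).as_matrix()[:,2]
print('base normal',n.round(3),'from vertical',np.degrees(np.arccos(n[2])).round(1),'n_in',k.sum(),len(k),'tool z',Z.round(3))
# extent of base plane
g,W=cloud(p,True); B=np.c_[W[:,:2]-m[:2],np.ones(len(W))]@c
q=W[(abs(W[:,2]-B)<.003)&(np.linalg.norm(W-m,axis=1)<.04)]
print('base bbox',q.min(0).round(4),q.max(0).round(4))
E
python3 -m jog '[0,0,-10,0, 0,0,0,0]'; python3 go.py .5396 -.2441 .05 78.4; python3 base.py w14 282 262 15
```

```text
clock: 21.15
position: [0.5534, -0.2461, 0.0476]
tcp_rot: [0.304, 3.046, -0.018]
wrist_force: [-0.5, 0.2, -1.5]
gripper_width: 0.0486
P [ 0.5534 -0.2461  0.0476] yawY 78.6 tilt 4.63 j7 1.49 w 0.0486 t 21.15 F [-0.5  0.2 -1.5]
shift before turn [13.7 -0.7 -3.5] turn 0.2 shift after turn [13.7 -0.8 -3.5]
base normal [-0.566  0.115  0.816] from vertical 35.3 n_in 1792 1800 tool z [ 0.078 -0.019 -0.997]
base bbox [ 0.5015 -0.2763  0.0882] [ 0.5444 -0.2097  0.1204]
```

```bash
python3 -m jog '[12,0,-1,0, 14,0,0,0]'; python3 go.py .5396 -.2441 .05 78.4; python3 base.py w15 282 262 15
```

```text
clock: 21.4
position: [0.5464, -0.2439, 0.0515]
tcp_rot: [0.296, 3.003, -0.023]
wrist_force: [77.4, -10.6, 21.5]
gripper_width: 0.0492
P [ 0.5464 -0.2439  0.0515] yawY 78.7 tilt 7.14 j7 1.48 w 0.0492 t 21.4 F [ 77.4 -10.6  21.5]
shift before turn [ 6.8 -1.5  0.7] turn 0.3 shift after turn [ 6.8 -1.6  0.7]
base normal [-0.589  0.123  0.799] from vertical 37.0 n_in 1790 1800 tool z [ 0.121 -0.028 -0.992]
base bbox [ 0.4934 -0.2734  0.0901] [ 0.5349 -0.2072  0.1235]
```

View pics/w15.png

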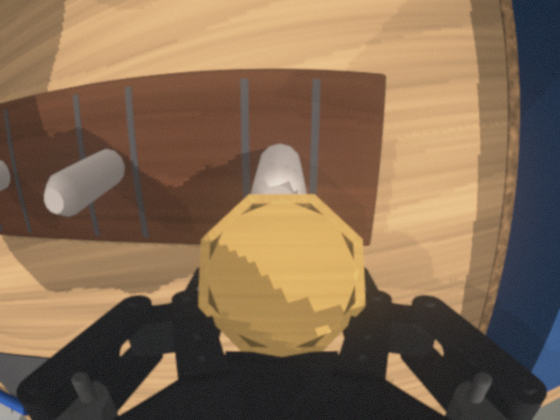

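```bash
python3 -m jog '[-8,0,0,0, -5,0,-20,0, 0,0,-30,0, 0,0,-10,0, 0,0,0,0]'; python3 go.py .4952 -.235 .108 78.4; python3 base.py w16 282 262 15
```

```text
clock: 21.95
position: [0.5521, -0.2444, 0.1143]
tcp_rot: [0.295, 3.0, -0.023]
wrist_force: [0.5, -0.6, -2.6]
gripper_width: 0.0491
P [ 0.5521 -0.2444  0.1143] yawY 78.8 tilt 7.34 j7 1.5 w 0.0491 t 21.95 F [ 0.5 -0.6 -2.6]
shift before turn [58.  -1.9 -1.1] turn 0.4 shift after turn [58.  -2.3 -1.1]
base normal [-0.599  0.121  0.791] from vertical 37.7 n_in 1798 1800 tool z [ 0.125 -0.028 -0.992]
base bbox [ 0.4988 -0.2738  0.1526] [ 0.5405 -0.2074  0.1865]
```

```bash
python3 go.py .4986 -.2334 .114 78.8; python3 -m jog '[20,0,0,0, 25,0,0,0, 10,0,0,0, 0,0,0,0]'; python3 go.py .4986 -.2334 .114 78.8; python3 base.py w17 282 262 15
```

```text
P [ 0.552  -0.2443  0.1137] yawY 78.8 tilt 7.3 j7 1.5 w 0.0496 t 22.0 F [ 0.3  0.1 -1.9]
shift before turn [54.   0.3 -7.2] turn -0.0 shift after turn [54.   0.3 -7.2]
clock: 22.4
position: [0.4948, -0.2324, 0.1015]
tcp_rot: [0.296, 3.007, -0.02]
wrist_force: [0.0, -0.7, -0.8]
gripper_width: 0.0491
P [ 0.4948 -0.2324  0.1015] yawY 78.8 tilt 6.92 j7 1.48 w 0.0491 t 22.4 F [ 0.  -0.7 -0.8]
shift before turn [ -5.4  -0.2 -12. ] turn -0.0 shift after turn [ -5.4  -0.2 -12. ]
base normal [-0.599  0.114  0.793] from vertical 37.6 n_in 1794 1800 tool z [ 0.118 -0.025 -0.993]
base bbox [ 0.4418 -0.2622  0.1399] [ 0.4832 -0.1958  0.1738]
```

View pics/w17.png

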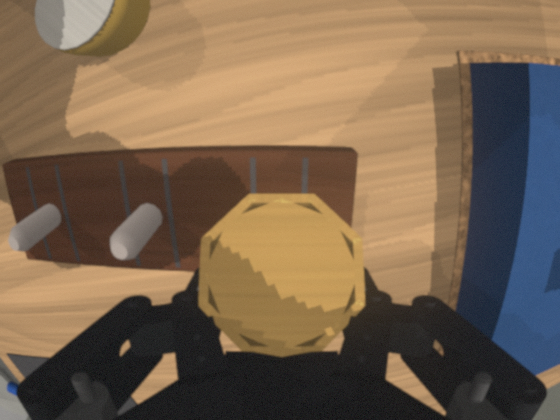

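```bash
python3 -m jog '[1,0,10,0, 1,0,12,0, 1,0,10,0, 1,0,8,0, 0,0,0,0]'; python3 go.py .4986 -.2334 .114 78.8; python3 base.py w18 282 262 15
```

```text
clock: 22.95
position: [0.4977, -0.2325, 0.0555]
tcp_rot: [0.295, 3.008, -0.018]
wrist_force: [-0.1, 0.8, -0.3]
gripper_width: 0.0491
P [ 0.4977 -0.2325  0.0555] yawY 78.8 tilt 6.88 j7 1.46 w 0.0491 t 22.95 F [-0.1  0.8 -0.3]
shift before turn [ -8.1  -0.7 -57.9] turn 0.0 shift after turn [ -8.1  -0.7 -57.9]
base normal [-0.598  0.117  0.793] from vertical 37.5 n_in 1790 1800 tool z [ 0.117 -0.024 -0.993]
base bbox [ 0.4449 -0.2624  0.0942] [ 0.4862 -0.1961  0.1276]
```

```bash
python3 - <<'E'
from h import *
cam('scene','s18')
im=cv2.imread('pics/s18.png')[90:220,130:290];cv2.imwrite('pics/s18c.png',cv2.resize(im,None,fx=4,fy=4))
E
```

```text
(no output)
```

View pics/s18c.png

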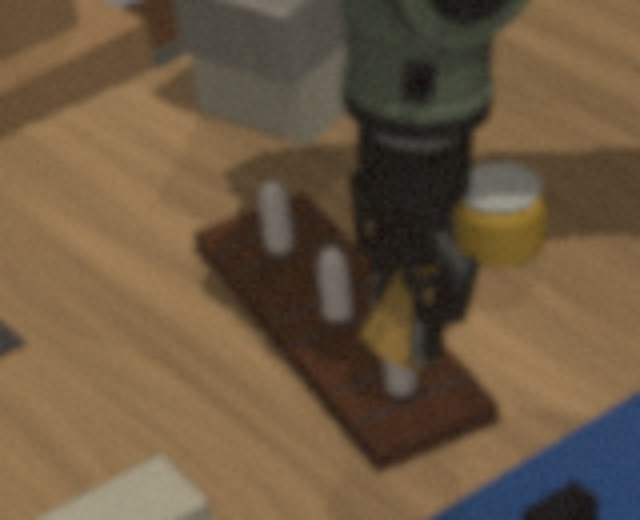

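```bash
python3 -m jog '[-6,0,1,0, -6,0,1,0]'; python3 base.py w19 282 262 15;python3 -m jog '[-6,0,1,0]';  python3 go.py .4986 -.2334 .114 78.8;python3 base.py w20 282 262 15
```

```text
clock: 23.25
position: [0.5016, -0.2338, 0.055]
tcp_rot: [0.299, 3.025, -0.017]
wrist_force: [-30.9, 8.7, 9.2]
gripper_width: 0.0492
base normal [-0.561  0.111  0.82 ] from vertical 34.9 n_in 1792 1800 tool z [ 0.1   -0.021 -0.995]
base bbox [ 0.4489 -0.2635  0.0954] [ 0.4918 -0.1973  0.1271]
clock: 23.4
position: [0.5024, -0.2343, 0.0536]
tcp_rot: [0.301, 3.038, -0.015]
wrist_force: [-23.1, 6.2, 3.5]
gripper_width: 0.0494
P [ 0.5024 -0.2343  0.0536] yawY 78.7 tilt 5.1 j7 1.47 w 0.0494 t 23.4 F [-23.1   6.2   3.5]
shift before turn [ -1.5   0.  -60.5] turn -0.1 shift after turn [ -1.5   0.  -60.5]
base normal [-0.546  0.114  0.83 ] from vertical 33.9 n_in 1795 1800 tool z [ 0.087 -0.019 -0.996]
base bbox [ 0.4502 -0.2639  0.0951] [ 0.4937 -0.1978  0.126 ]
```

```bash
python3 -m jog '[-8,0,1,0, -8,0,1,0, -8,0,1,0]';  python3 go.py .4986 -.2334 .114 78.8;python3 base.py w21 282 262 15
```

```text
clock: 23.75
position: [0.5099, -0.237, 0.0493]
tcp_rot: [0.31, 3.077, -0.011]
wrist_force: [-28.3, 6.2, 3.4]
gripper_width: 0.0491
P [ 0.5099 -0.237   0.0493] yawY 78.5 tilt 2.83 j7 1.48 w 0.0491 t 23.75 F [-28.3   6.2   3.4]
shift before turn [  8.6   1.2 -65.2] turn -0.3 shift after turn [  8.6   1.2 -65.2]
base normal [-0.44   0.088  0.894] from vertical 26.7 n_in 1791 1800 tool z [ 0.048 -0.012 -0.999]
base bbox [ 0.4573 -0.2674  0.0962] [ 0.5038 -0.2016  0.1219]
```

Works: the cup is at 27° from vertical and the hand tilt is falling too. Continue.

```bash
python3 -m jog '[-9,0,0,0, -9,0,0,0, -9,0,0,0, -9,0,0,0]';  python3 go.py .4986 -.2334 .114 78.8;python3 base.py w22 282 262 15
```

```text
clock: 24.2
position: [0.5267, -0.2413, 0.0456]
tcp_rot: [0.319, 3.123, -0.002]
wrist_force: [-22.7, 6.1, -12.1]
gripper_width: 0.049
P [ 0.5267 -0.2413  0.0456] yawY 78.3 tilt 0.14 j7 1.49 w 0.049 t 24.2 F [-22.7   6.1 -12.1]
shift before turn [ 29.    1.9 -68.5] turn -0.5 shift after turn [ 29.    2.2 -68.5]
base normal [-0.213  0.043  0.976] from vertical 12.5 n_in 1793 1800 tool z [ 0.002 -0.002 -1.   ]
base bbox [ 0.473  -0.2721  0.1023] [ 0.5247 -0.2064  0.1166]
```

View pics/w22.png

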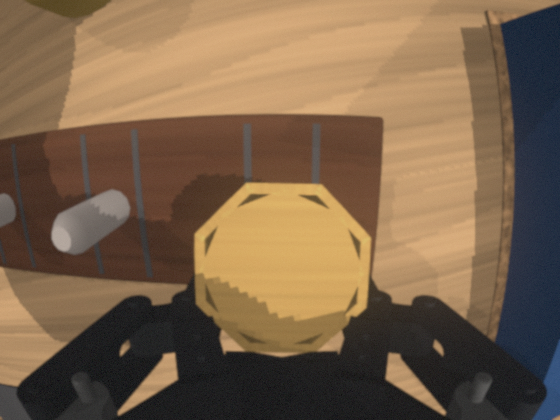

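```bash
python3 -m jog '[-9,0,0,0, -8,0,0,0]';  python3 go.py .4986 -.2334 .114 78.8;python3 base.py w23 282 262 15
```

```text
clock: 24.45
position: [0.5394, -0.2444, 0.0443]
tcp_rot: [-0.319, -3.115, 0.0]
wrist_force: [-0.3, -0.7, 0.5]
gripper_width: 0.04
P [ 0.5394 -0.2444  0.0443] yawY 78.3 tilt 0.58 j7 1.5 w 0.04 t 24.45 F [-0.3 -0.7  0.5]
shift before turn [ 42.9   2.4 -69.3] turn -0.5 shift after turn [ 42.9   2.8 -69.3]
base normal [ 0.034 -0.043  0.998] from vertical 3.2 n_in 1784 1800 tool z [-0.01   0.001 -1.   ]
base bbox [ 0.4819 -0.2784  0.0868] [ 0.5482 -0.208   0.0956]
```

```bash
python3 -m jog '[0,0,0,0, 0,0,0,0, 0,0,0,0, 0,0,-30,0, 0,0,-40,0, 0,0,-40,0, 0,0,-30,0, 0,0,0,0]' 70 40;  python3 go.py .4986 -.2334 .114 78.8; python3 - <<'E'
from h import *
p=cam('wrist','w24');cam('scene','s24')
uv,w=cloud(p,True);k=w[(w[:,2]>.083)&(w[:,2]<.10)&(np.hypot(w[:,0]-.51,w[:,1]+.237)<.05)]
print(len(k),k.mean(0),np.percentile(k[:,2],[2,50,98]),cv2.minAreaRect(k[:,:2].astype(np.float32)))
A=np.c_[k[:,:2]-k[:,:2].mean(0),np.ones(len(k))];print(np.linalg.lstsq(A,k[:,2],rcond=None)[0])
E
```

```text
clock: 25.3
position: [0.542, -0.2444, 0.1915]
tcp_rot: [-0.319, -3.121, 0.002]
wrist_force: [-0.1, -1.1, -0.9]
gripper_width: 0.07
P [ 0.542  -0.2444  0.1915] yawY 78.3 tilt 0.24 j7 1.55 w 0.07 t 25.3 F [-0.1 -1.1 -0.9]
shift before turn [44.4  2.1 77.7] turn -0.5 shift after turn [44.4  2.5 77.7]
3415 [ 0.5058879  -0.23821553  0.09100288] [0.08912379 0.09106017 0.09243915] ((0.5058730244636536, -0.23829533159732819), (0.0504910834133625, 0.049665071070194244), 4.1523966789245605)
[-0.00519011  0.00245932  0.09100288]
```

View pics/w24.png

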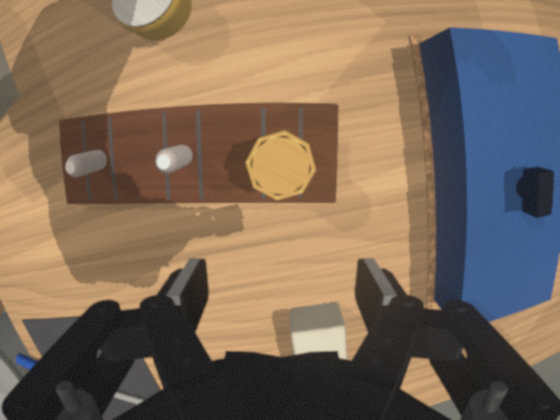

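View pics/s24.png

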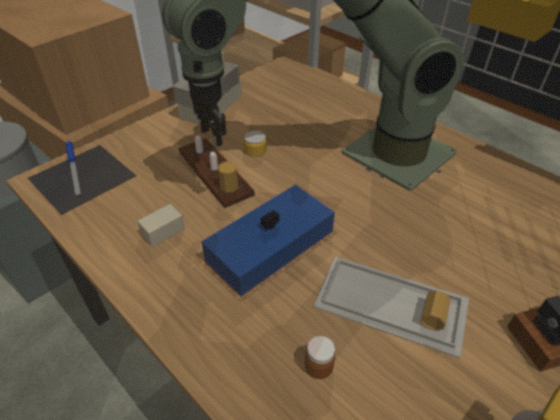

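```bash
python3 go.py .467 .409 .19 111.3; python3 -m jog '[0,30,0,0, 0,40,0,0, 0,45,0,0, 0,45,0,0, 0,45,0,0, 0,45,0,0, 0,45,0,0, 0,45,0,0, 0,45,0,-4, 0,40,0,-6, 0,30,0,-8, 0,0,0,-8]' 62; python3 go.py .467 .409 .19 111.3
```

```text
P [ 0.5408 -0.244   0.1881] yawY 78.3 tilt 0.49 j7 1.55 w 0.0701 t 25.4 F [-1.1 -0.8 -0.3]
shift before turn [ 2.044e+02  6.246e+02 -6.000e-01] turn -33.0 shift after turn [-1.684e+02  6.353e+02 -6.000e-01]
clock: 26.6
position: [0.6214, 0.2188, 0.1691]
tcp_rot: [0.403, -3.086, -0.002]
wrist_force: [-0.6, 0.3, -0.5]
gripper_width: 0.0621
P [0.6214 0.2188 0.1691] yawY 104.9 tilt 1.7 j7 1.27 w 0.0621 t 26.6 F [-0.6  0.3 -0.5]
shift before turn [101.  223.5 -16.9] turn -6.4 shift after turn [ 75.3 233.4 -16.9]
```

```bash
python3 -m jog '[10,25,-5,-3, 14,38,-5,-3, 14,40,-5,0, 14,40,-5,0, 14,40,0,0, 10,35,0,0, 0,15,0,0, 0,0,0,0,0,0,0,0]' 62; python3 go.py .467 .409 .19 111.3; python3 cupw.py w25 .457 .405
```

```text
clock: 27.5
position: [0.4611, 0.4158, 0.18]
tcp_rot: [0.578, -3.042, 0.008]
wrist_force: [1.1, -1.4, -1.1]
gripper_width: 0.0622
P [0.4611 0.4158 0.18  ] yawY 111.5 tilt 2.58 j7 0.98 w 0.0622 t 27.5 F [ 1.1 -1.4 -1.1]
shift before turn [ -2.6  -8.5 -10.2] turn 0.2 shift after turn [ -2.6  -8.4 -10.2]
3659 [(np.float64(0.4578), np.float64(0.4066)), (np.float64(0.0709), np.float64(0.0433)), 21.4] [0.0543 0.056 ]
```

View pics/w25.png

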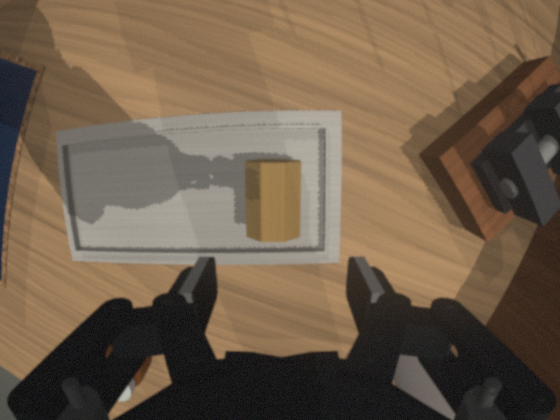

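```bash
python3 -m jog '[-4,-6,20,0, 0,0,35,0, 0,0,35,0, 0,0,20,0, 0,0,0,0, 0,0,0,0]' 62; python3 go.py .468 .4106 .015 111.4
```

```text
clock: 28.15
position: [0.4691, 0.4021, 0.0658]
tcp_rot: [0.562, -3.047, 0.011]
wrist_force: [0.4, -0.3, -0.1]
gripper_width: 0.0619
P [0.4691 0.4021 0.0658] yawY 110.9 tilt 2.49 j7 0.96 w 0.0619 t 28.15 F [ 0.4 -0.3 -0.1]
shift before turn [-4.2  8.3 50.7] turn -0.5 shift after turn [-4.3  8.2 50.7]
```

```bash
python3 -m jog '[-2,8,0,-0.5, 0,0,15,0, 0,0,15,0, 0,0,0,0]' 62; python3 go.py .468 .4106 .015 111.4; python3 - <<'E'
from h import *
cam('wrist','w26')
E
```

```text
clock: 28.55
position: [0.4685, 0.4109, 0.0365]
tcp_rot: [0.575, -3.049, 0.008]
wrist_force: [0.3, 0.7, -0.6]
gripper_width: 0.0615
P [0.4685 0.4109 0.0365] yawY 111.4 tilt 2.25 j7 0.95 w 0.0615 t 28.55 F [ 0.3  0.7 -0.6]
shift before turn [-0.2 -0.1 21.5] turn -0.0 shift after turn [-0.2 -0.1 21.5]
```

View pics/w26.png

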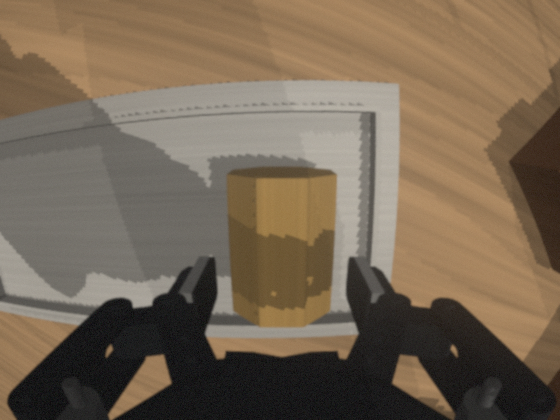

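```bash
python3 -m jog '[0,0,10,0, 0,0,9,0, 0,0,0,0]';  python3 go.py .468 .4106 .015 111.4;  python3 -m jog '[0,0,0,0, 0,0,0,0, 0,0,0,0, 0,0,0,0, 0,0,0,0]' 40 40;python3 go.py .468 .4106 .015 111.4; python3 -m jog '[0,0,-15,0, 0,0,-35,0, 0,0,-40,0, 0,0,-40,0, 0,0,-40,0, 0,0,-25,0, 0,0,0,0]'; python3 go.py .5011 -.4399 .2 78.4
```

```text
clock: 28.9
position: [0.4683, 0.4109, 0.0171]
tcp_rot: [0.575, -3.05, 0.007]
wrist_force: [0.2, 1.1, 0.2]
gripper_width: 0.062
P [0.4683 0.4109 0.0171] yawY 111.4 tilt 2.18 j7 0.94 w 0.062 t 28.9 F [0.2 1.1 0.2]
shift before turn [ 0.3 -0.2  2.2] turn -0.0 shift after turn [ 0.3 -0.2  2.2]
clock: 29.4
position: [0.4686, 0.4111, 0.0177]
tcp_rot: [0.575, -3.051, 0.006]
wrist_force: [0.2, 0.1, -1.7]
gripper_width: 0.0494
P [0.4686 0.4111 0.0177] yawY 111.4 tilt 2.14 j7 0.94 w 0.0494 t 29.4 F [ 0.2  0.1 -1.7]
shift before turn [ 0.6 -0.3  2.8] turn -0.0 shift after turn [ 0.6 -0.3  2.8]
clock: 30.1
position: [0.475, 0.413, 0.227]
tcp_rot: [0.577, -3.052, 0.003]
wrist_force: [0.5, 0.2, -0.8]
gripper_width: 0.049
P [0.475 0.413 0.227] yawY 111.4 tilt 2.05 j7 1.02 w 0.049 t 30.1 F [ 0.5  0.2 -0.8]
shift before turn [ 285.9 -803.8   33.3] turn 33.0 shift after turn [-198.  -829.8   33.3]
```

```bash
python3 -m jog '[6,-15,0,6, 10,-30,0,7, 5,-40,0,7, 0,-45,0,7, -5,-45,0,6, -8,-45,0,0, -8,-45,0,0, -8,-45,0,0, -8,-45,0,0, -8,-45,0,0, -8,-45,0,0, -8,-45,0,0]'; python3 go.py .5011 -.4399 .2 78.4
```

```text
clock: 31.3
position: [0.4537, -0.0983, 0.2342]
tcp_rot: [-0.337, -3.09, 0.012]
wrist_force: [1.5, -0.2, -1.4]
gripper_width: 0.0491
P [ 0.4537 -0.0983  0.2342] yawY 77.5 tilt 1.93 j7 1.33 w 0.0491 t 31.3 F [ 1.5 -0.2 -1.4]
shift before turn [-121.1 -322.9   34. ] turn -0.9 shift after turn [-116.3 -324.7   34. ]
```

```bash
python3 -m jog '[-12,-30,0,-0.9, -15,-42,0,0, -15,-42,0,0, -15,-42,0,0, -15,-42,0,0, -15,-42,0,0, -15,-35,0,0, -8,-20,0,0, 0,0,0,0, 0,0,0,0]'; python3 go.py .5011 -.4399 .2 78.4
```

```text
clock: 32.3
position: [0.4958, -0.4279, 0.2357]
tcp_rot: [-0.323, -3.091, 0.011]
wrist_force: [0.4, 0.2, -1.0]
gripper_width: 0.049
P [ 0.4958 -0.4279  0.2357] yawY 78.1 tilt 2.0 j7 1.89 w 0.049 t 32.3 F [ 0.4  0.2 -1. ]
shift before turn [ -8.9 -10.2  35.6] turn -0.3 shift after turn [ -8.8 -10.3  35.6]
```

```bash
python3 -m jog '[-4,-6,30,-0.3, -3,-4,40,0, 0,0,35,0, 0,0,20,0, 0,0,0,0, 0,0,0,0]' 40 20; python3 go.py .5005 -.4397 .1 78.4; python3 - <<'E'
from h import *
cam('wrist','w27')
E
```

```text
clock: 32.9
position: [0.498, -0.435, 0.1104]
tcp_rot: [-0.307, -3.096, 0.01]
wrist_force: [0.2, -0.2, 0.4]
gripper_width: 0.0495
P [ 0.498  -0.435   0.1104] yawY 78.7 tilt 1.8 j7 1.87 w 0.0495 t 32.9 F [ 0.2 -0.2  0.4]
shift before turn [-3.7 -4.  10.3] turn 0.3 shift after turn [-3.7 -4.  10.3]
```

View pics/w27.png

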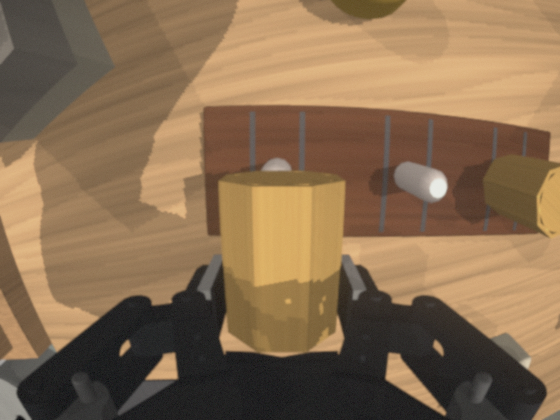

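```bash
python3 -m jog '[-3,-4,5,0.3, 0,0,6,0, 1,0,6,0, 1,0,6,0, 1,0,6,0, 1,0,6,0, 1,0,6,0]'; python3 go.py .5005 -.4397 .1 78.4; python3 base.py w28 282 195 12
```

```text
clock: 33.65
position: [0.5034, -0.4415, 0.0762]
tcp_rot: [-0.317, -3.119, 0.024]
wrist_force: [10.8, -0.9, 17.8]
gripper_width: 0.0493
P [ 0.5034 -0.4415  0.0762] yawY 78.4 tilt 0.95 j7 1.86 w 0.0493 t 33.65 F [10.8 -0.9 17.8]
shift before turn [  3.3   0.8 -23.8] turn -0.0 shift after turn [  3.3   0.8 -23.8]
base normal [-0.949  0.195  0.248] from vertical 75.7 n_in 1146 1152 tool z [-0.008 -0.015 -1.   ]
base bbox [ 0.4514 -0.4572  0.0706] [ 0.4686 -0.4075  0.129 ]
```

```bash
python3 -m jog '[2,0,7,0, 2,0,7,0, 2,0,7,0, 2,0,7,0, 2,0,7,0]'; python3 go.py .5005 -.4397 .1 78.4; python3 base.py w29 282 215 12
```

```text
clock: 34.2
position: [0.5087, -0.4431, 0.0497]
tcp_rot: [0.31, 3.096, -0.041]
wrist_force: [5.9, -0.4, 15.5]
gripper_width: 0.0496
P [ 0.5087 -0.4431  0.0497] yawY 78.5 tilt 2.29 j7 1.85 w 0.0496 t 34.2 F [ 5.9 -0.4 15.5]
shift before turn [  7.1   0.5 -50.5] turn 0.1 shift after turn [  7.1   0.5 -50.5]
base normal [-0.651  0.147  0.744] from vertical 41.9 n_in 1147 1152 tool z [ 0.027 -0.029 -0.999]
base bbox [ 0.4557 -0.4613  0.0847] [ 0.4975 -0.4098  0.1211]
```

View pics/w29.png

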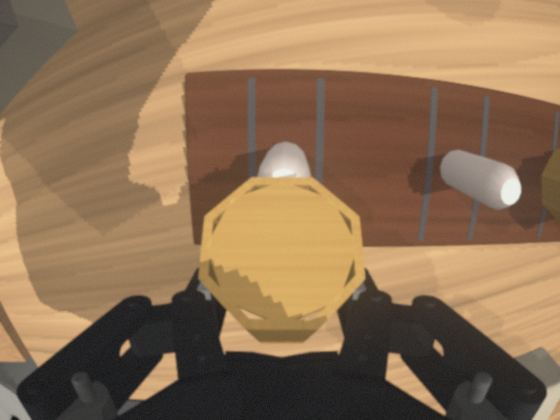

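```bash
python3 -m jog '[2,0,7,0, 2,0,5,0]'; python3 base.py w30 282 240 14; python3 -m jog '[-3,0,-8,0, -3,0,-25,0, 0,0,-35,0, 0,0,0,0]'; python3 go.py .4986 -.2334 .114 78.8; python3 base.py w31 282 255 14
```

```text
clock: 34.45
position: [0.5107, -0.4441, 0.0407]
tcp_rot: [0.307, 3.082, -0.049]
wrist_force: [13.1, -0.4, 28.6]
gripper_width: 0.0493
base normal [-0.548  0.137  0.825] from vertical 34.4 n_in 1565 1568 tool z [ 0.04  -0.035 -0.999]
base bbox [ 0.4594 -0.4627  0.0827] [ 0.5035 -0.4094  0.1145]
clock: 34.9
position: [0.5146, -0.4425, 0.1104]
tcp_rot: [0.306, 3.08, -0.048]
wrist_force: [0.1, -0.3, -1.0]
gripper_width: 0.0493
P [ 0.5146 -0.4425  0.1104] yawY 78.6 tilt 3.17 j7 1.86 w 0.0493 t 34.9 F [ 0.1 -0.3 -1. ]
shift before turn [ 56.5 201.7 -11.7] turn -0.2 shift after turn [ 55.8 201.8 -11.7]
base normal [-0.564  0.141  0.814] from vertical 35.5 n_in 1565 1568 tool z [ 0.042 -0.036 -0.998]
base bbox [ 0.4629 -0.4623  0.1519] [ 0.5069 -0.4094  0.1843]
```

```bash
python3 go.py .4554 -.4304 .108 78.6; python3 -m jog '[20,0,0,0, 25,0,0,0, 13,0,0,0, 0,0,0,0]'; python3 go.py .4554 -.4304 .108 78.6; python3 base.py w32 282 255 14
```

```text
P [ 0.5138 -0.442   0.108 ] yawY 78.6 tilt 3.0 j7 1.86 w 0.0493 t 34.95 F [-0.3  0.2 -1. ]
shift before turn [59.5 -0.2 -2.7] turn 0.0 shift after turn [59.5 -0.2 -2.7]
clock: 35.35
position: [0.4537, -0.4289, 0.1018]
tcp_rot: [0.306, 3.087, -0.042]
wrist_force: [0.4, -1.6, -0.4]
gripper_width: 0.0494
P [ 0.4537 -0.4289  0.1018] yawY 78.6 tilt 2.74 j7 1.86 w 0.0494 t 35.35 F [ 0.4 -1.6 -0.4]
shift before turn [-2.2 -1.3 -6. ] turn 0.0 shift after turn [-2.2 -1.3 -6. ]
base normal [-0.554  0.128  0.823] from vertical 34.7 n_in 1562 1568 tool z [ 0.037 -0.031 -0.999]
base bbox [ 0.4025 -0.4478  0.1437] [ 0.4464 -0.3925  0.1758]
```

```bash
python3 -m jog '[0,-1,10,0, 0,0,13,0, 0,0,11,0, 0,0,10,0, 0,0,0,0]'; python3 go.py .4554 -.4304 .108 78.6; python3 base.py w33 282 255 14; python3 -m jog '[-6,0,1,0, -7,0,1,0, -8,0,1,0]'; python3 base.py w34 282 255 14
```

```text
clock: 35.9
position: [0.4579, -0.4305, 0.0515]
tcp_rot: [0.303, 3.088, -0.039]
wrist_force: [0.1, -0.1, -0.6]
gripper_width: 0.049
P [ 0.4579 -0.4305  0.0515] yawY 78.8 tilt 2.65 j7 1.85 w 0.049 t 35.9 F [ 0.1 -0.1 -0.6]
shift before turn [  0.2  -1.6 -56.5] turn 0.2 shift after turn [  0.2  -1.6 -56.5]
base normal [-0.557  0.131  0.82 ] from vertical 34.9 n_in 1556 1568 tool z [ 0.036 -0.029 -0.999]
base bbox [ 0.4068 -0.4535  0.0934] [ 0.4504 -0.3976  0.1255]
clock: 36.25
position: [0.4654, -0.4333, 0.0478]
tcp_rot: [0.312, 3.117, -0.03]
wrist_force: [-33.6, 9.7, 1.9]
gripper_width: 0.0492
base normal [-0.474  0.114  0.873] from vertical 29.2 n_in 1562 1568 tool z [ 0.007 -0.02  -1.   ]
base bbox [ 0.4142 -0.4582  0.0945] [ 0.4601 -0.4005  0.1226]
```

```bash
python3 -m jog '[-8,0,1,0, -9,0,0,0, -9,0,0,0]'; python3 base.py w35 282 255 14
```

```text
clock: 36.6
position: [0.4735, -0.4365, 0.0424]
tcp_rot: [-0.318, -3.093, 0.016]
wrist_force: [-28.6, 13.8, 2.1]
gripper_width: 0.0491
base normal [-0.353  0.081  0.932] from vertical 21.2 n_in 1561 1568 tool z [-0.033 -0.007 -0.999]
base bbox [ 0.4217 -0.463   0.0957] [ 0.4707 -0.4027  0.1181]
```

```bash
python3 -m jog '[-9,0,0,0, -9,0,0,0]'; python3 base.py w36 282 255 14
```

```text
clock: 36.85
position: [0.4803, -0.4386, 0.0393]
tcp_rot: [-0.319, -3.066, 0.006]
wrist_force: [-28.2, 8.2, -0.4]
gripper_width: 0.0493
base normal [-0.253  0.058  0.966] from vertical 15.0 n_in 1565 1568 tool z [-0.059  0.002 -0.998]
base bbox [ 0.4282 -0.4663  0.0978] [ 0.4793 -0.4053  0.1159]
```

```bash
python3 -m jog '[-9,0,0,0, -6,0,0,0]'; python3 base.py w37 282 255 14; python3 go.py .4554 -.4304 .108 78.6
```

```text
clock: 37.1
position: [0.487, -0.4404, 0.036]
tcp_rot: [-0.32, -3.045, -0.002]
wrist_force: [-20.9, 8.7, 1.8]
gripper_width: 0.0492
base normal [-0.143  0.03   0.989] from vertical 8.4 n_in 1563 1568 tool z [-0.079  0.01  -0.997]
base bbox [ 0.4346 -0.4686  0.0999] [ 0.487  -0.4075  0.1125]
P [ 0.4875 -0.4404  0.0359] yawY 78.0 tilt 4.57 j7 1.85 w 0.049 t 37.15 F [-19.8   5.3  -0.8]
shift before turn [ 39.1   2.6 -69.3] turn -0.6 shift after turn [ 39.1   3.  -69.3]
```

```bash
python3 -m jog '[3,0,3,0, 0,0,6,0, 0,0,3,0]'; python3 base.py w38 282 255 14; python3 -m jog '[0,0,0,0, 0,0,0,0, 0,0,0,0, 0,0,-30,0, 0,0,-40,0, 0,0,-40,0, 0,0,-30,0, 0,0,0,0]' 66 40; cat > hung.py <<'E'
from h import *
p=cam('wrist',sys.argv[1])
uv,w=cloud(p,True)
for a in [(.4626,-.432),(.5024,-.2365)]:
    k=w[(w[:,2]>.083)&(w[:,2]<.10)&(np.hypot(w[:,0]-a[0],w[:,1]-a[1])<.05)]
    if len(k)<20: print(a,'none');continue
    A=np.c_[k[:,:2]-k[:,:2].mean(0),np.ones(len(k))]
    print(a,len(k),cv2.minAreaRect(k[:,:2].astype(np.float32)),np.linalg.lstsq(A,k[:,2],rcond=None)[0].round(4))
E
python3 hung.py w39; python3 go.py .4554 -.4304 .108 78.6
```

```text
clock: 37.45
position: [0.4837, -0.4399, 0.0244]
tcp_rot: [-0.32, -3.045, -0.001]
wrist_force: [0.8, 0.8, 0.5]
gripper_width: 0.0489
base normal [-0.151  0.036  0.988] from vertical 8.9 n_in 1560 1568 tool z [-0.079  0.009 -0.997]
base bbox [ 0.4308 -0.4679  0.0879] [ 0.4839 -0.4072  0.1012]
clock: 38.3
position: [0.4958, -0.441, 0.1697]
tcp_rot: [-0.319, -3.047, -0.002]
wrist_force: [-0.2, -0.2, -0.4]
gripper_width: 0.0662
(0.4626, -0.432) 3960 ((0.4705188274383545, -0.43687885999679565), (0.05002129450440407, 0.05047796294093132), 76.81112670898438) [-0.0024  0.001   0.091 ]
(0.5024, -0.2365) 2233 ((0.5052982568740845, -0.2386063039302826), (0.05114172399044037, 0.050996433943510056), 48.62594985961914) [0.0176 0.0425 0.0906]
P [ 0.4952 -0.4406  0.1678] yawY 78.1 tilt 4.58 j7 1.89 w 0.0659 t 38.35 F [-0.1 -0.6 -0.4]
shift before turn [36.1  2.1 62.8] turn -0.5 shift after turn [36.1  2.5 62.8]
```

View pics/w39.png

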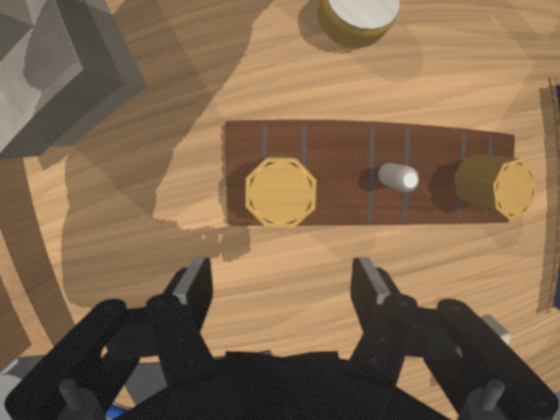

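```bash
python3 go.py .516 -.3405 .12 78.4; python3 -m jog '[-12,30,0,0, -8,40,0,0, 0,27,0,0, 0,0,0,0]' 0; python3 go.py .516 -.3405 .05 78.4
```

```text
P [ 0.4952 -0.4406  0.1678] yawY 78.1 tilt 4.58 j7 1.89 w 0.0659 t 38.35 F [-0.1 -0.6 -0.4]
shift before turn [ -3.4 102.5  47. ] turn -0.3 shift after turn [ -4.  102.5  47. ]
clock: 38.75
position: [0.5342, -0.3468, 0.1615]
tcp_rot: [-0.322, -3.041, -0.006]
wrist_force: [0.7, -1.0, -0.6]
gripper_width: 0.0079
P [ 0.5342 -0.3468  0.1615] yawY 77.9 tilt 4.82 j7 1.73 w 0.0079 t 38.75 F [ 0.7 -1.  -0.6]
shift before turn [  9.7   2.9 112.7] turn -0.5 shift after turn [  9.7   3.  112.7]
```

```bash
python3 -m jog '[0,3,30,-0.5, 0,0,40,0, 0,0,35,0, 0,0,0,0]' 0; python3 go.py .516 -.3405 .05 78.4; python3 - <<'E'
from h import *
cam('wrist','w40')
E
```

```text
clock: 39.15
position: [0.5246, -0.3427, 0.0513]
tcp_rot: [-0.306, -3.04, -0.007]
wrist_force: [0.6, 0.3, 1.3]
gripper_width: -0.0
P [ 0.5246 -0.3427  0.0513] yawY 78.5 tilt 4.93 j7 1.7 w -0.0 t 39.15 F [0.6 0.3 1.3]
shift before turn [8.7 0.4 2. ] turn 0.1 shift after turn [8.7 0.4 2. ]
```

View pics/w40.png

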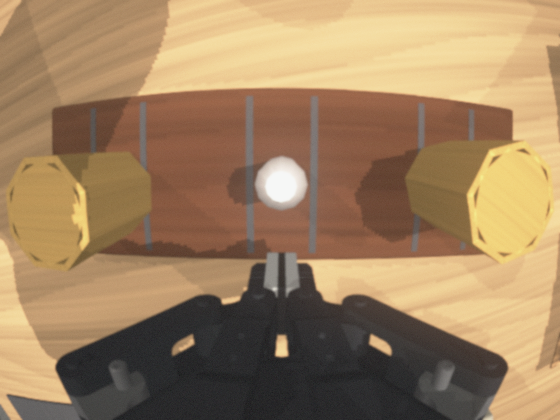

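```bash
python3 -m jog '[12,0,0,0, 6,0,0,0, 6,0,0,0, 6,0,0,0]' 0; python3 go.py .516 -.3405 .05 78.4
```

```text
clock: 39.6
position: [0.5016, -0.3397, 0.0615]
tcp_rot: [-0.309, -3.057, 0.001]
wrist_force: [30.5, -9.6, 3.7]
gripper_width: -0.0003
P [ 0.5016 -0.3397  0.0615] yawY 78.5 tilt 3.93 j7 1.7 w -0.0003 t 39.6 F [30.5 -9.6  3.7]
shift before turn [-15.    2.2  10.5] turn 0.1 shift after turn [-15.    2.2  10.5]
```

```bash
python3 -m jog '[-2,0,8,0, 7,0,3,0, 7,0,2,0, 7,0,2,0, 7,0,2,0]' 0; python3 go.py .516 -.3405 .05 78.4
```

```text
clock: 40.1
position: [0.503, -0.3404, 0.0551]
tcp_rot: [-0.309, -3.126, 0.024]
wrist_force: [39.3, -11.3, -14.4]
gripper_width: 0.0
P [ 0.503  -0.3404  0.0551] yawY 78.7 tilt 0.87 j7 1.69 w 0.0 t 40.1 F [ 39.3 -11.3 -14.4]
shift before turn [-12.8   2.5   5.1] turn 0.3 shift after turn [-12.7   2.5   5.1]
```

Tilt is down to 0.9°. Back off, raise, and check everything including the hood.

```bash
python3 -m jog '[-8,0,0,0, -6,0,0,0, 0,0,-30,0, 0,0,-40,0, 0,0,-40,0, 0,0,-40,0, 0,0,0,0, 0,0,0,0]' 0; python3 go.py .5686 -.0029 .2 87.5; python3 hung.py w41; python3 meas.py
```

```text
clock: 40.9
position: [0.5163, -0.341, 0.214]
tcp_rot: [-0.309, -3.126, 0.025]
wrist_force: [-0.4, -0.3, -0.0]
gripper_width: 0.0001
P [ 0.5163 -0.341   0.214 ] yawY 78.7 tilt 0.91 j7 1.74 w 0.0001 t 40.9 F [-0.4 -0.3 -0. ]
shift before turn [ 14.9 342.    8.6] turn -8.8 shift after turn [-37.6 340.2   8.6]
(0.4626, -0.432) 2514 ((0.47052860260009766, -0.4368624687194824), (0.05059107765555382, 0.05028236657381058), 76.52971649169922) [ 0.0037 -0.019   0.0908]
(0.5024, -0.2365) 2633 ((0.5058712363243103, -0.23833246529102325), (0.050869572907686234, 0.05044863373041153), 50.008872985839844) [0.0124 0.0174 0.0909]
pan z [0.    0.004 0.014]
pan ((0.4901186227798462, 0.31921327114105225), (0.16108474135398865, 0.32571014761924744), 22.678268432617188)
cup1 0.59 [368.5, 220.6] [[ 0.502 -0.241  0.09 ]]
cup1 0.52 [449.0, 232.5] [[ 0.428 -0.245  0.615]]
cup1 0.37 [404.2, 230.0] [[ 0.48  -0.333  0.073]]
cup1_rim 0.79 [360.3, 220.4] [[ 0.505 -0.221  0.089]]
cup1_rim 0.48 [272.1, 199.1] [[ 0.557 -0.004  0.112]]
```

```bash
python3 -m jog '[0,25,0,-4, 0,40,0,-4.5, -5,45,0,0, -7,45,0,0, -7,45,0,0, -8,45,0,0, -8,42,0,0, -3,30,0,0, 0,0,0,0, 0,0,0,0]' 60 40; python3 go.py .5686 -.0029 .2 87.5; cat > knob.py <<'E'
from h import *
p=cam('wrist',sys.argv[1]); a,b=float(sys.argv[2]),float(sys.argv[3])
uv,w=cloud(p,True)
k=w[(w[:,2]>.103)&(w[:,2]<.12)&(np.hypot(w[:,0]-a,w[:,1]-b)<.045)]
print('knob',len(k),cv2.minAreaRect(k[:,:2].astype(np.float32)),np.median(k[:,2]))
h=w[(abs(w[:,2]-.0775)<.005)&(np.hypot(w[:,0]-a,w[:,1]-b)<.19)]
print('hood top',cv2.minAreaRect(h[:,:2].astype(np.float32)),np.median(h[:,2]))
E
python3 knob.py w42 .5686 -.0029
```

```text
clock: 42.15
position: [0.574, -0.015, 0.1999]
tcp_rot: [-0.069, -3.126, 0.02]
wrist_force: [0.8, -1.7, -0.9]
gripper_width: 0.0599
P [ 0.574  -0.015   0.1999] yawY 87.5 tilt 1.11 j7 1.32 w 0.0599 t 42.15 F [ 0.8 -1.7 -0.9]
shift before turn [ 5.9 11.8 -0.2] turn -0.0 shift after turn [ 5.9 11.8 -0.2]
knob 1824 ((0.5689661502838135, -0.0014165742322802544), (0.024041306227445602, 0.044534649699926376), 87.70550537109375) 0.11190450512451516
hood top ((0.5693684220314026, -0.0015732422471046448), (0.14707902073860168, 0.3117634654045105), 87.53484344482422) 0.07612904447709663
```

View pics/w42.png

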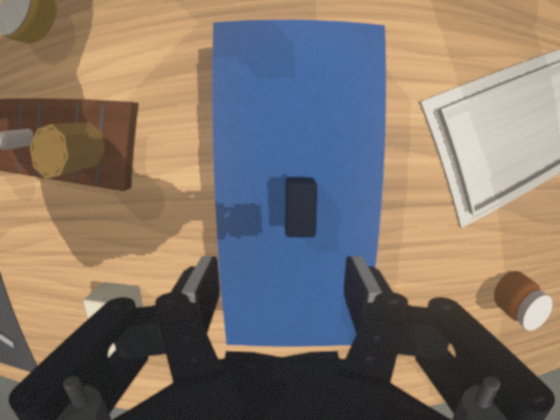

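```bash
python3 -m jog '[4,12,0,0, 0,0,25,0, 0,0,30,0, 0,0,25,0, 0,0,0,0]' 55; python3 go.py .569 -.0015 .078 87.6
```

```text
clock: 42.7
position: [0.5681, -0.0052, 0.1178]
tcp_rot: [-0.079, -3.127, 0.02]
wrist_force: [0.3, -0.5, 0.6]
gripper_width: 0.0549
P [ 0.5681 -0.0052  0.1178] yawY 87.1 tilt 1.06 j7 1.27 w 0.0549 t 42.7 F [ 0.3 -0.5  0.6]
shift before turn [-1.2  4.3 39.7] turn -0.5 shift after turn [-1.3  4.3 39.7]
```

```bash
python3 -m jog '[-1,4,20,-0.5, 0,0,19,0, 0,0,0,0]' 55; python3 go.py .569 -.0015 .078 87.6; python3 -m jog '[0,0,0,0, 0,0,0,0, 0,0,0,0, 0,0,0,0, 0,0,0,0]' 5 100;python3 go.py .569 -.0015 .078 87.6;python3 -m jog '[0,0,-10,0, 0,0,-20,0, 0,0,-30,0, 0,0,-30,0, 0,0,-15,0, 0,0,0,0]';python3 go.py .4905 .3195 .18 22.7
```

```text
clock: 43.0
position: [0.5695, -0.0022, 0.0807]
tcp_rot: [-0.069, -3.129, 0.02]
wrist_force: [-0.4, 1.3, 0.5]
gripper_width: 0.055
P [ 0.5695 -0.0022  0.0807] yawY 87.5 tilt 0.97 j7 1.25 w 0.055 t 43.0 F [-0.4  1.3  0.5]
shift before turn [0.5 0.7 2.7] turn -0.1 shift after turn [0.5 0.7 2.7]
clock: 43.5
position: [0.5707, -0.0026, 0.0854]
tcp_rot: [-0.071, -3.133, 0.019]
wrist_force: [-0.3, 0.5, -4.9]
gripper_width: 0.0221
P [ 0.5707 -0.0026  0.0854] yawY 87.4 tilt 0.82 j7 1.25 w 0.0221 t 43.5 F [-0.3  0.5 -4.9]
shift before turn [1.7 1.1 7.4] turn -0.2 shift after turn [1.7 1.1 7.4]
clock: 44.1
position: [0.5709, -0.001, 0.1972]
tcp_rot: [-0.07, -3.133, 0.019]
wrist_force: [0.8, 0.1, -4.5]
gripper_width: 0.0223
P [ 0.5709 -0.001   0.1972] yawY 87.4 tilt 0.83 j7 1.3 w 0.0223 t 44.1 F [ 0.8  0.1 -4.5]
shift before turn [ 94.6 316.8  14.1] turn 64.7 shift after turn [326.8  49.7  14.1]
```

```bash
python3 -m jog '[5,15,0,0, 8,30,0,3, 10,35,0,6, 14,35,0,7, 18,32,0,7, 22,30,0,7, 25,25,0,7, 25,20,0,7, 25,10,0,7, 20,5,0,7, 0,0,0,4, 0,0,0,0]';python3 go.py .4905 .3195 .18 22.7
```

```text
clock: 45.3
position: [0.4936, 0.3164, 0.1841]
tcp_rot: [-1.729, -2.613, 0.04]
wrist_force: [0.3, -0.1, -3.9]
gripper_width: 0.0223
P [0.4936 0.3164 0.1841] yawY 23.0 tilt 1.54 j7 -0.08 w 0.0223 t 45.3 F [ 0.3 -0.1 -3.9]
shift before turn [ 4.1 -1.5  4.1] turn 0.3 shift after turn [ 4.1 -1.6  4.1]
```

```bash
cat > hoodm.py <<'E'
from h import *
s=st();P=s['position']
p=cam('wrist',sys.argv[1]); uv,w=cloud(p,True)
im=p['image'].astype(int); b=im[uv[:,1],uv[:,0]]
blue=(b[:,0]>b[:,2]+30)&(b[:,0]>b[:,1]+10)
k=w[blue&(np.hypot(w[:,0]-P[0],w[:,1]-P[1])<.2)]
zm=np.median(k[:,2])
for _ in range(5):
    A=np.c_[k[:,:2]-P[:2],np.ones(len(k))]; c=np.linalg.lstsq(A,k[:,2],rcond=None)[0]; r=k[:,2]-A@c; k=k[abs(r)<max(.004,2*r.std())]
print('P',P.round(4),'z at P',c[2].round(4),'edge z',(c[2]-.072).round(4),'slope',c[:2].round(4),'n',len(k))
r=cv2.minAreaRect(k[:,:2].astype(np.float32));print('top rect',np.round(r[0],4),np.round(r[1],4),round(r[2],2))
m=r[0]
t=w[(w[:,2]>c[2]+.028)&(w[:,2]<c[2]+.042)&(np.hypot(w[:,0]-m[0],w[:,1]-m[1])<.03)]
ax=np.radians(22.7);Z=s['tcp_rot'];print('toolz',R.from_rotvec(Z).as_matrix()[:,2].round(3))
pc=np.array([.4903,.3195]); d=np.array(r[0])-pc; print('hood-pan in pan frame mm', (1000*np.array([d@[np.cos(ax),np.sin(ax)],d@[-np.sin(ax),np.cos(ax)]])).round(1))
E
python3 hoodm.py w43
```

```text
P [0.4936 0.3164 0.1841] z at P 0.1763 edge z 0.1043 slope [-0.0099 -0.0217] n 78213
top rect [0.4846 0.3375] [0.1465 0.2306] 23.1
toolz [-0.021 -0.017 -1.   ]
hood-pan in pan frame mm [ 1.7 18.8]
```

View pics/w43.png

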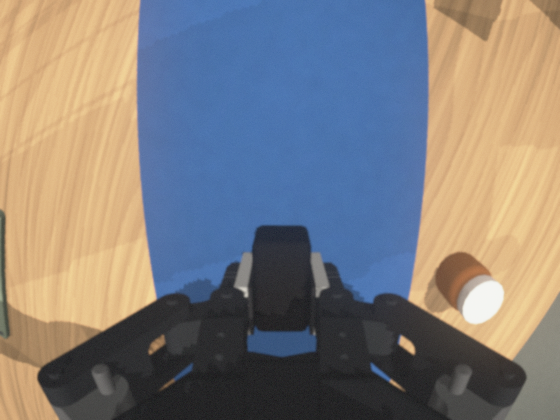

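```bash
cat >> hoodm.py <<'E'
v,u=np.mgrid[200:250,240:330]; q=pts(p,np.c_[u.ravel(),v.ravel()],fish=True)
q=q[abs(q[:,2]-(c[2]+.036))<.006]
ee=np.array([np.cos(ax),np.sin(ax)]);fy=np.array([-np.sin(ax),np.cos(ax)])
qx=(q[:,:2]-pc)@ee; qy=(q[:,:2]-pc)@fy
print('knob x range',(1000*qx.min()).round(1),(1000*qx.max()).round(1),'far y end -22 =>',(1000*np.percentile(qy,99.5)-22).round(1),len(q))
T=cam('top','thood'); S=cam('scene','shood')
for n,pp in (('top',T),('scene',S)):
    g,W=cloud(pp); bb=pp['image'][g[:,1],g[:,0]].astype(int)
    bl=(bb[:,0]>bb[:,2]+30)&(bb[:,0]>bb[:,1]+10)&(abs(W[:,2]-c[2])<.008)&(np.hypot(W[:,0]-.49,W[:,1]-.32)<.2)
    K=W[bl]
    if len(K)<100: continue
    X=(K[:,:2]-pc)@ee;Y=(K[:,:2]-pc)@fy
    print(n,len(K),'x',(1000*np.percentile(X,[.3,99.7])).round(1),'y',(1000*np.percentile(Y,[.3,99.7])).round(1), 'mid',(500*(Y.min()+Y.max())).round(1))
E
python3 hoodm.py w44
```

```text
P [0.4934 0.3166 0.1841] z at P 0.1763 edge z 0.1043 slope [-0.0103 -0.0211] n 78170
top rect [0.4845 0.3379] [0.1463 0.2306] 23.26
toolz [-0.021 -0.017 -1.   ]
hood-pan in pan frame mm [ 1.7 19.2]
knob x range -9.5 14.3 far y end -22 => -2.3 658
top 4641 x [-72.2  74.5] y [-158.9   58.8] mid -49.5
scene 8015 x [-67.5  77.8] y [-156.2  148.3] mid -4.6
```

View pics/thood.png

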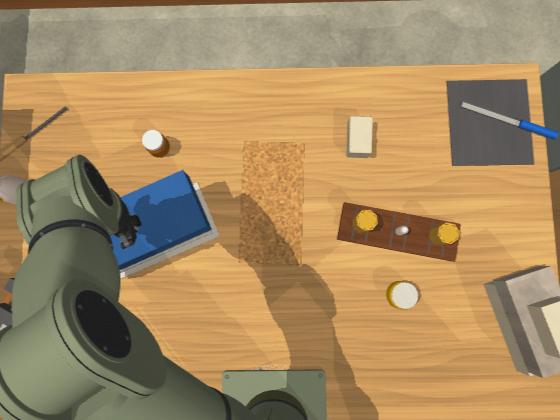

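View pics/shood.png

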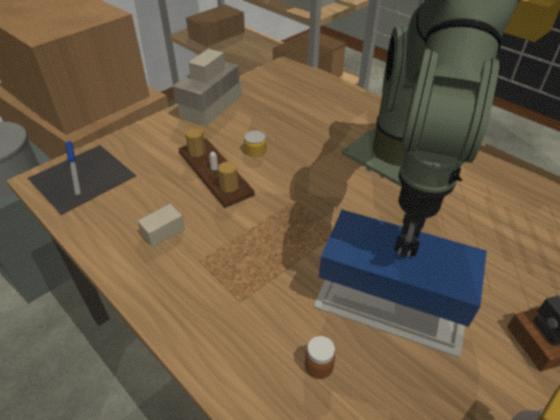

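```bash
python3 -m jog '[4,-1,0,0.4, 0,0,20,0, 0,0,25,0, 0,0,20,0, 0,0,5,0, 0,0,0,0]'; python3 hoodm.py w45
```

```text
clock: 46.1
position: [0.4918, 0.3166, 0.1139]
tcp_rot: [-1.738, -2.609, 0.034]
wrist_force: [0.4, 0.6, -3.1]
gripper_width: 0.0218
P [0.4918 0.3166 0.1139] z at P 0.1061 edge z 0.0341 slope [-0.0071 -0.0192] n 78167
top rect [0.4831 0.3379] [0.1462 0.2301] 22.74
toolz [-0.018 -0.014 -1.   ]
hood-pan in pan frame mm [ 0.5 19.7]
knob x range -11.1 12.9 far y end -22 => -1.6 664
top 4099 x [-73.7  72.1] y [-157.4   65.1] mid -43.7
scene 7457 x [-68.3  75.7] y [-154.   150.2] mid -2.7
```

```bash
python3 -m jog '[3,0,0,0, 0,0,6,0, 0,0,5,0, 0,0,0,0]'; python3 hoodm.py w46
```

```text
clock: 46.65
position: [0.4913, 0.3205, 0.1049]
tcp_rot: [-1.738, -2.61, 0.027]
wrist_force: [0.4, -0.3, -3.6]
gripper_width: 0.022
P [0.4913 0.3205 0.1049] z at P 0.097 edge z 0.025 slope [-0.0035 -0.0164] n 78158
top rect [0.4827 0.3418] [0.1463 0.2303] 22.74
toolz [-0.014 -0.012 -1.   ]
hood-pan in pan frame mm [ 1.6 23.4]
knob x range -10.2 13.9 far y end -22 => 2.0 664
top 4061 x [-72.6  73.4] y [-153.7   70.2] mid -38.9
scene 7401 x [-67.7  77. ] y [-150.3  153.7] mid 0.6
```

View pics/thood.png

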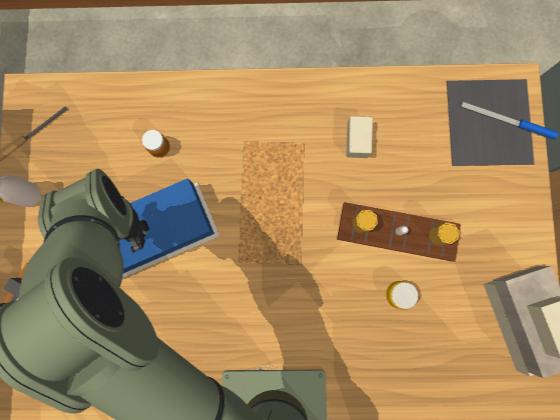

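View pics/shood.png

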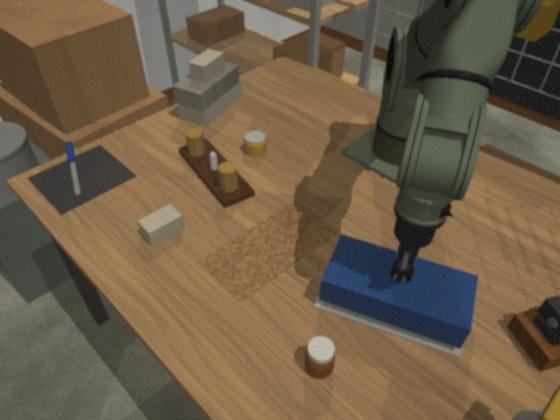

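```bash
python3 -m jog '[-1,0,6,0, 0,0,5,0, 0,0,0,0]'; python3 -m jog '[0,0,5,0, 0,0,4,0, 0,0,0,0]';  python3 hoodm.py w47
```

```text
clock: 47.1
position: [0.492, 0.3192, 0.0936]
tcp_rot: [-1.739, -2.611, 0.026]
wrist_force: [-0.4, 0.2, -4.0]
gripper_width: 0.0223
clock: 47.4
position: [0.4919, 0.3189, 0.0847]
tcp_rot: [-1.739, -2.61, 0.026]
wrist_force: [-1.9, -0.9, 5.7]
gripper_width: 0.0225
P [0.4919 0.3189 0.0847] z at P 0.0771 edge z 0.0051 slope [-0.0002  0.0006] n 78697
top rect [0.4836 0.3395] [0.1465 0.2302] 22.64
toolz [-0.013 -0.011 -1.   ]
hood-pan in pan frame mm [ 1.5 21. ]
knob x range -10.1 13.7 far y end -22 => 0.4 650
top 3906 x [-72.5  73.4] y [-154.8   71.3] mid -37.8
scene 7207 x [-67.8  76.7] y [-151.7  152.6] mid 0.2
```

Level (slope ≈ 0), edge about 4–5 mm: seated. Release and rise.

```bash
python3 -m jog '[0,0,0,0, 0,0,0,0, 0,0,0,0, 0,0,0,0, 0,0,-8,0, 0,0,-30,0, 0,0,-40,0, 0,0,-40,0, 0,0,-20,0, 0,0,0,0, 0,0,0,0]' 60 40; python3 knob.py w48 .4915 .3195; python3 hoodm.py w49;  python3 - <<'E'
from h import *
p=cam('top','tend');cam('scene','send')
uv,w=cloud(p)
for a in [(.4626,-.432),(.5024,-.2365)]:
    k=w[(w[:,2]>.083)&(w[:,2]<.10)&(np.hypot(w[:,0]-a[0],w[:,1]-a[1])<.05)]
    A=np.c_[k[:,:2]-k[:,:2].mean(0),np.ones(len(k))]
    print(a,len(k),cv2.minAreaRect(k[:,:2].astype(np.float32)),np.linalg.lstsq(A,k[:,2],rcond=None)[0].round(4))
E
```

```text
clock: 48.65
position: [0.4937, 0.3203, 0.2307]
tcp_rot: [-1.74, -2.611, 0.024]
wrist_force: [0.4, 0.2, -0.7]
gripper_width: 0.0604
knob 1447 ((0.4880514144897461, 0.31356918811798096), (0.023739401251077652, 0.044569890946149826), 23.00296401977539) 0.11284748673235268
hood top ((0.4880380928516388, 0.3131892681121826), (0.14723113179206848, 0.3113067150115967), 22.556934356689453) 0.07709302561786759
P [0.4938 0.3204 0.2306] z at P 0.0771 edge z 0.0051 slope [-0.0002  0.0005] n 41245
top rect [0.4882 0.3134] [0.145  0.3094] 22.58
toolz [-0.012 -0.011 -1.   ]
hood-pan in pan frame mm [-4.3 -4.9]
knob x range -16.3 7.6 far y end -22 => -18.2 942
top 5162 x [-78.7  67. ] y [-159.4  108.7] mid -24.3
scene 7281 x [-73.9  70.8] y [-156.4  147.6] mid -4.8
(0.4626, -0.432) 358 ((0.4697875380516052, -0.4364873170852661), (0.05067110061645508, 0.05075366050004959), 25.05315399169922) [-0.0106 -0.0117  0.0901]
(0.5024, -0.2365) 343 ((0.5048397183418274, -0.2381293624639511), (0.04965772107243538, 0.050564348697662354), 49.853004455566406) [-0.0066  0.0084  0.0897]
```

View pics/send.png

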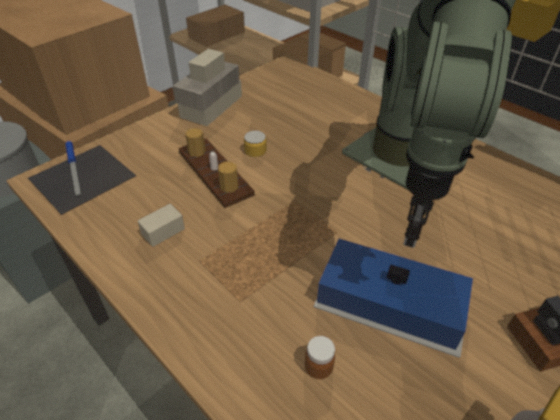

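View pics/tend.png

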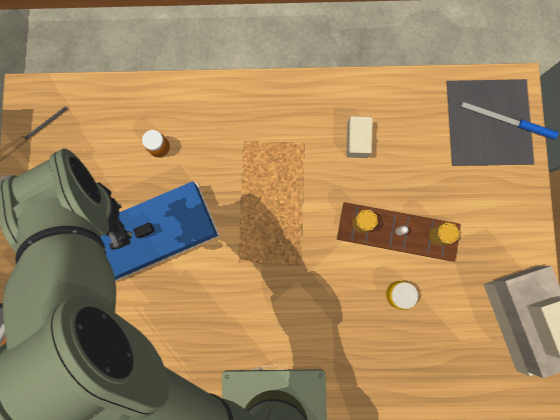

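```bash
python3 - <<'E'
from h import *
print(bot.finish_job()); print(st()['clock'])
E
```

```text
the job is handed in; nothing more can be done
None
the job is handed in; nothing more can be done
```

The job is handed in after about 49 s of the 210 s allowed. The hood is back on the empty pan and both cups are hung. Only cup 1 and cup 3 were in the pan.

**How the cups were turned:** The moves cannot tilt the hand. I rolled each cup part-way over in the fingers by pressing its base end onto its peg. Then I dropped it over the peg and pulled sideways until it stood upside down. Cup 1 slipped out of the fingers during that pull, but it landed correctly on its peg.

**Last checks:**

| Item | Measured | Limit |
|---|---|---|
| Cup 1, on the left peg | flat, about 4 mm off the peg axis, base at about 90 mm (seated height) | 18 mm |
| Cup 3, on the right peg | flat, about 9 mm off the peg axis, base at about 90 mm (seated height) | 18 mm |
| Hood on the pan | level, lower edge about 4–5 mm up, off centre by about (-4, -5) mm | 9 mm |
| Jar, firebrick and tin | stand where they were in the final pictures | 4 cm |

The gripper was raised clear of everything when I handed in.

**What disagreed:**
- **Fingertip position:** the wrist camera showed the fingertips about 28 mm farther back than the stated tool frame. My first grasp closed above the knob because of this, and I used the camera value afterwards.
- **Hood shift:** after I released it, the hood moved about 6 mm within its 5 mm play. This may have been the announced knock. It stayed seated, so I left it.
- **Hand tilt:** the contact pushes tilted the hand by up to 7°. I pressed it back to about 1° against the free middle peg before picking up the hood again.

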